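# Gauge the gap of the bench clamp

## Robot

A 6-joint arm with a two-finger parallel gripper is mounted at the origin on the work surface. World frame = base frame: x ahead of the robot, y to its left, z up, the work surface at z = 0. Lengths are in m, angles in rad, forces in N, time in s.
With the tool pointing down it reaches from about 0.25 to 0.725 m from the base axis. Payload 4 kg.
Tool frame: the origin (TCP) lies at the centre of the arm's flange, where the gripper is bolted on; the fingertips stand 173 mm ahead of it and the grasp point (between the pads) lies 155 mm ahead of it; x points along the fingers, z is the direction in which the jaws open and shut, and the axes are right-handed (so a half turn about x gives the same grasp; the last joint's range is limited). The gripper opens to 85 mm and grips with 20 to 120 N. Pads are 22 mm wide; open, the fingers measure 114 mm over their backs; the gripper's body (76 mm by 85 mm) begins 54 mm behind the grasp point. The pads swing forward as they close: fully open they stand 13 mm farther back than shut.
Start: joints at [1.214, 0.241, 0.005, 1.335, 0, 1.571], TCP at [0.175, 0.469, 0.405] pointing down, gripper open.
Joint ranges: [-2.72, 2.72], [-1.05, 1.87], [-1.09, 1.28], [-1.99, 2.15], [-1.42, 1.44], [-3.14, 3.14]. Speed limits (rad/s): [2.79, 2.79, 3.14, 3.14, 3.14, 3.14].

## Interface

Orientations are given as a unit quaternion [x, y, z, w].
In Python, from workcell import bot gives the robot as it stands.
- The arm moves only by the tool arm_command, never from a script. Its argument "moves" is one flat list of numbers, 7 for each row, row after row: the shift along the tool's x, y, z in m, then the turn, a rotation vector about the tool's x, y, z in rad, then the closure, from -1 (fully open) to 1 (shut). A call has 1 to 20 rows; each row shifts and turns the pose as measured when the row begins, along the tool's axes as they then stand; what a row does not reach is not made up. A row lasts 1/12 s, in which the tool goes at most 41.7 mm and 7.16 degrees, less where a joint would pass 70% of its speed; a pose out of reach is approached as far as the arm can. A call with a gripper value outside its range is refused whole. The fingers move at their own pace and stop on an object; the grip force is fixed at half the most. Time passes only in rows, so rows that do not move let the fingers close. It gives the time, the measured TCP pose, the force and the opening at its end, in the units of the state.
- bot.get_obs(): the state, without advancing time (a new reading comes with each control period).
- bot.camera(name): name is "scene" or "side" or "wrist"; returns the picture (400x640x3 uint8, red, green, blue); there is no depth.
- bot.get_calibration(name): a dict with "mtx" (3x3 intrinsics, pixels), "world_from_camera" (4x4, takes a point from camera to world coordinates); the wrist camera has in their place "mount" (4x4, takes a point from camera to tool coordinates, whose origin is the TCP and whose axes are the tool frame's). Camera axes: x right, y up, looking along -z (the intrinsics and any distortion apply to the point x, -y, -z); pixel columns grow to the right and rows downward; lengths in m; the calibration is good to about 2 mm. A picture is of the moment at which its call begins: read the wrist's pose just before it. get_calibration takes no time and is no camera call.
- bot.job_done(): hands the job in, once; it reports no verdict.
The state is a dict: "clock": time; "joint_pos": joint angles; "joint_vel": joint speeds; "tau": joint torques, N m; "eef_pos": TCP position; "tool_rot": TCP orientation; "ft_force": force on the tool from outside, world axes, zero at the start; "ft_torque": the same for the moment, N m; "grip_width": finger opening in m.
Only numpy, scipy, OpenCV 4.12 (cv2) and the standard library are available. Lean on these libraries where they do the work, as an engineer would, in place of code of your own. Each camera call takes 0.05 s, during which the arm holds its last target.

## Task

First lift the pine offcut off the clamp and set it down gently in the open drawer of the small chest. Then take the taper gauge (block-shaped grip) out of the rack and slide its blade straight down between the clamp's two steel cheeks until it drags snugly, with the sprung cheek pushed back by about 2 mm; do not force it further. Finish while still holding the gauge still and upright in the gap at that depth, gripped in the fingers so the reading can be taken, and leave everything else where it is.

Things in the scene. Friction and masses are not known exactly. Their poses are not given: they have to be found in the camera images.
- clamp: fixed clamp, wooden base 170 x 110 x 18 mm, grey end posts 85 mm high. Origin: centre of its underside. Two upright steel cheeks (12 mm thick, 70 mm wide along y, tops rounded, 125 mm above the bench) face each other along its x; the slot between them is clear down to 18 mm above the bench. Both ride on one carriage that floats 12 mm either way along x at under 1 N, so it centres on a blade.
- gap (a point): middle of the slot's mouth, level with the rounded tops of the cheeks (125 mm above the bench). It moves with the floating carriage. x points across the gap towards the sprung cheek, y along the slot, z up. The plain cheek's inner face is 3 mm from this point at -x; the sprung cheek's face is 3 mm plus joint gap_set at +x.
- gap_set (a joint): how much wider than 6 mm the resting gap between the cheeks is, 0 to 0.002 m; clamped, differs from run to run (gap 6 to 8 mm)
- spring_cheek (a joint): how far the sprung cheek has been pushed back from rest, 0 to 0.008 m; its spring presses with 4 N at 0 plus 2 N per mm. 0 means the gauge does not yet drag; 0.002 is snug. The upward drag on the gauge while lowering is about 6 N as it bites, 8 to 10 N at 2 mm and 12 N at 3.5 mm.
- offcut: plain pine block 36 (x) x 60 (y) x 40 mm high, about 80 g, lying on top of the two cheeks, across the slot's mouth, its sides roughly parallel to the clamp's. Origin: centre of its underside.
- drawer_in (a point): centre of the drawer's inner floor, 22 mm above the bench, in a plywood chest 240 x 250 x 100 mm. Inside 195 mm (x; -x is the drawer's front) x 208 mm (y), walls 56 mm high, front board 90 mm above the bench with a bar handle. The chest's roof covers the rear: from above only the front part is open, from the front wall inward by (joint chest_drawer0 - 6 mm).
- chest_drawer0 (a joint): how far the drawer is pulled out, m (0 shut; it starts 0.13 to 0.16); slides with about 1 N
- gauge: taper gauge hanging upright in one of the rack's three slots: dark wooden block grip 26 (x) x 44 (y) x 45 mm high over a steel blade 80 mm long, 30 mm wide (y), tapering alike on both faces in thickness (x) from 13 mm under the grip to 4 mm at the tip. Origin: middle of the tip (starts 15 mm above the bench); z up; the grip spans z = 80 to 125 mm. About 120 g.
- rack: wooden tool stand, 230 x 85 x 95 mm, open underneath, its top board 14 mm thick with three slots 75 mm apart along x (17 x 34 mm each), a tool hanging in each by its shoulder; fixed. Origin: centre of its underside. The gauge may hang in any of the slots.
- scraper: the tool with the round mushroom knob in the rack; leave it. Origin at its blade tip, 80 mm below its shoulder.
- file: the tool with the slim round wooden handle in the rack; leave it. Origin at its tip, 80 mm below its shoulder.
- tape: orange tape roll, 104 mm across, 25 mm high, on the bench; leave it. Origin: centre of its underside.
- glue: white glue bottle, 60 mm across, 180 mm high; leave it. Origin: centre of its underside.
- tub: white tub, 96 mm across, 90 mm high; leave it. Origin: centre of its underside.
- hammer: hammer lying on the bench beyond the chest; leave it.
- driver: screwdriver lying on the bench left of the rack; leave it.
Mind the look-alikes: they are no part of the job. What is shaped like the gauge but orange or turquoise is not meant.

How it is judged:
By the outcome, as a careful person would: the job done as asked, in the order asked, and still so for the second after the job is handed in, while the arm keeps its last pose, push and grip.
It also fails if it takes over 61 s, if anything falls off the work surface, if the arm or the gripper's body presses on something with over 40 N, if the wrist force passes 120 N, or if a joint passes its speed limit or range.

## Working session

There is one attempt and no reset: what is moved stays moved. The work goes in short steps, Python scripts to look and compute and a tool call to move; the robot and the scene stay as the last step left them, time stands still between calls to the robot, and variables do not carry over. Pictures are saved under pics/ and viewed, and the job is handed in when it is done.

Besides the shell and the picture viewer there is one more tool, called after "Call:" as name(argument=value, ...), one argument or row to a line, values as JSON. arm_command: Moves the arm, as the interface text tells. Its arguments: {"type":"object","properties":{"moves":{"type":"array"}},"required":["moves"]}

```bash
ls; mkdir -p pics; python3 - <<'E'
from workcell import bot
import cv2,numpy as np
np.set_printoptions(precision=4,suppress=True)
for n in ["scene","side","wrist"]:
    c=bot.get_calibration(n); print(n,c)
    im=bot.camera(n); cv2.imwrite(f"pics/{n}0.png",im[:,:,::-1])
print(bot.get_obs())
E
```

```text
pics
scene {'mtx': array([[391.379 ,   0.    , 314.7228],
       [  0.    , 391.379 , 196.3922],
       [  0.    ,   0.    ,   1.    ]]), 'world_from_camera': array([[-0.8451, -0.412 ,  0.3408,  0.9509],
       [ 0.5346, -0.6428,  0.5486,  0.6104],
       [-0.007 ,  0.6458,  0.7635,  1.0181],
       [ 0.    ,  0.    ,  0.    ,  1.    ]])}
side {'mtx': array([[453.8966,   0.    , 317.1404],
       [  0.    , 453.8966, 194.3793],
       [  0.    ,   0.    ,   1.    ]]), 'world_from_camera': array([[-0.9989,  0.0221, -0.0424,  0.5002],
       [-0.0478, -0.4994,  0.8651,  1.0605],
       [-0.0021,  0.8661,  0.4998,  0.7628],
       [ 0.    ,  0.    ,  0.    ,  1.    ]])}
wrist {'mtx': array([[354.1864,   0.    , 314.6531],
       [  0.    , 354.1864, 197.1211],
       [  0.    ,   0.    ,   1.    ]]), 'mount': array([[ 0.0014,  0.2565, -0.9665,  0.0307],
       [ 0.0001,  0.9665,  0.2565,  0.0651],
       [ 1.    , -0.0005,  0.0013,  0.0004],
       [ 0.    ,  0.    ,  0.    ,  1.    ]])}
{'clock': 0.15, 'joint_pos': array([ 1.214 ,  0.2413,  0.004 ,  1.3352, -0.    ,  1.5708]), 'joint_vel': array([ 0.0005, -0.0024,  0.0052, -0.0001,  0.0019, -0.0008]), 'tau': array([  0.0001, -37.2636,  25.2638,   0.0124,  -0.    ,   0.    ]), 'eef_pos': array([0.1746, 0.4683, 0.404 ]), 'tool_rot': array([-0.4037,  0.5813,  0.403 ,  0.5803]), 'ft_force': array([-0.0447, -0.2682, -0.3124]), 'ft_torque': array([ 0.0312, -0.0052, -0.0463]), 'grip_width': 0.08537855715760156}
```

View pics/scene0.png

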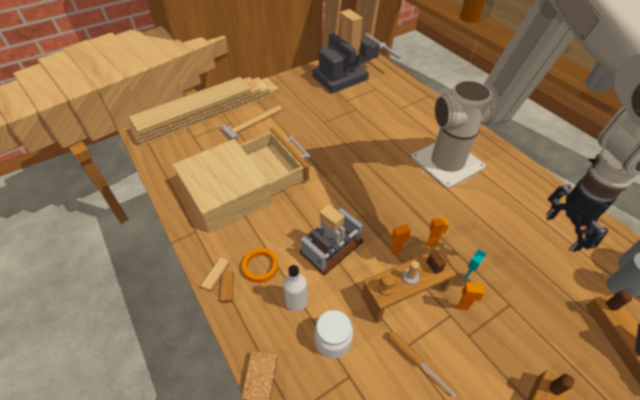

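View pics/side0.png

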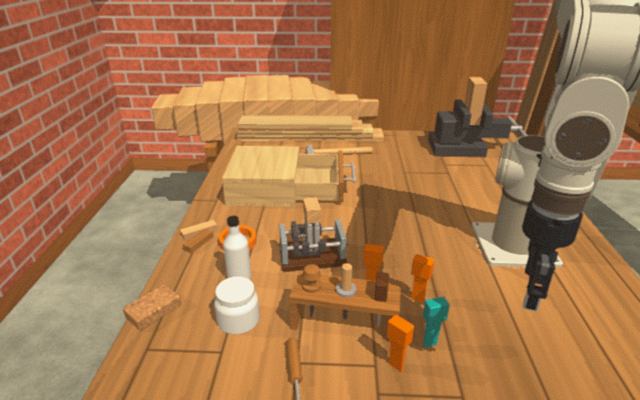

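View pics/wrist0.png

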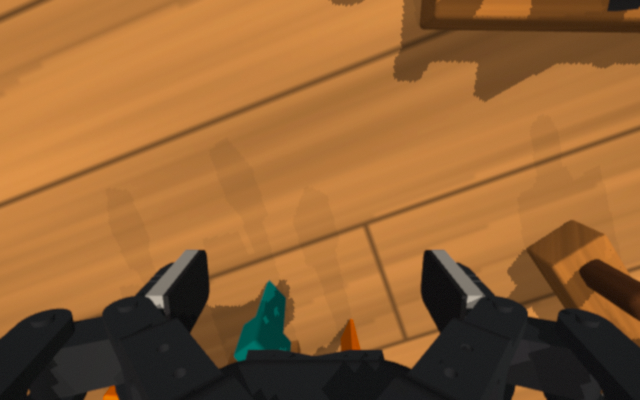

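```bash
python3 - <<'E'
import cv2,numpy as np
a=cv2.imread("pics/scene0.png");b=cv2.imread("pics/side0.png")
def cr(im,x0,y0,x1,y1,n,s):
    cv2.imwrite(n,cv2.resize(im[y0:y1,x0:x1],None,fx=s,fy=s,interpolation=cv2.INTER_CUBIC))
cr(a,290,190,490,330,"pics/sc_c1.png",4)
cr(b,265,190,465,330,"pics/si_c1.png",4)
cr(a,160,110,360,250,"pics/sc_c2.png",4)
E
```

```text
(no output)
```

View pics/sc_c1.png

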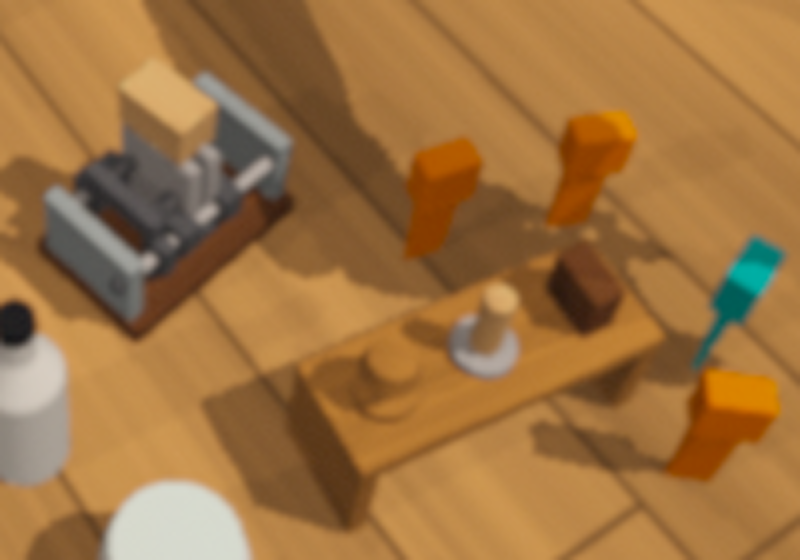

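View pics/si_c1.png

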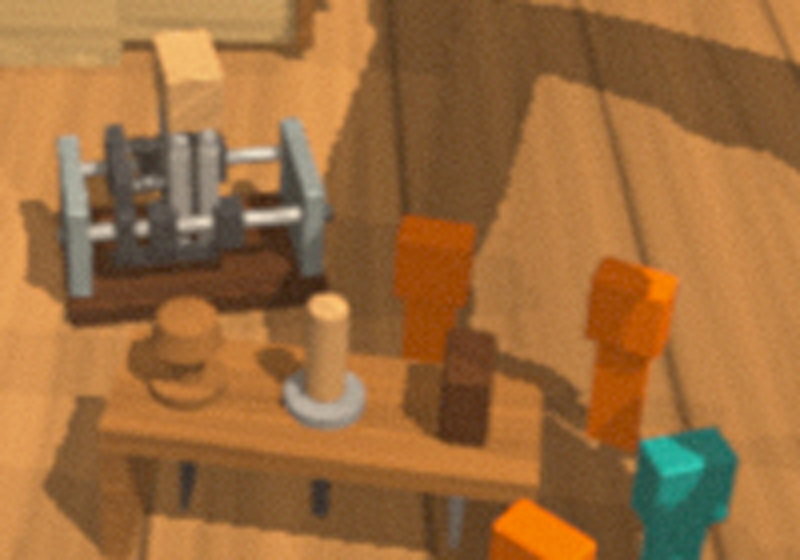

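View pics/sc_c2.png

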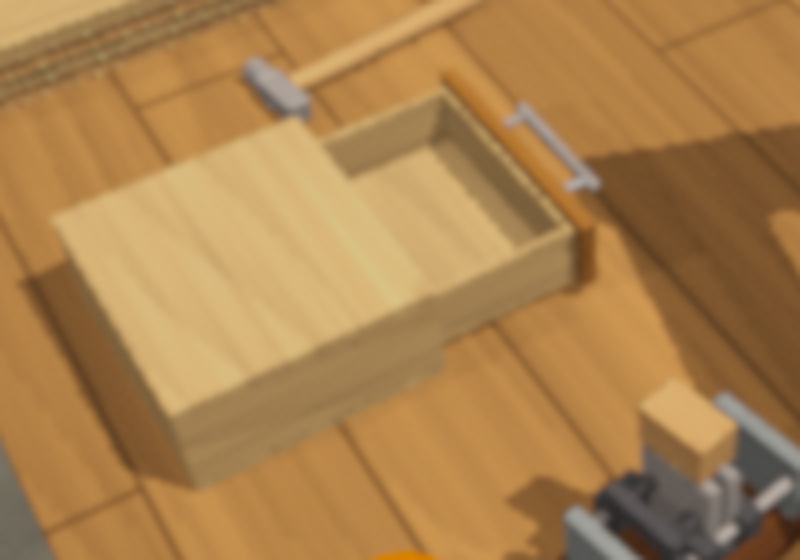

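```bash
cat > h.py <<'E'
import numpy as np,cv2
from scipy.spatial.transform import Rotation as R
from workcell import bot
np.set_printoptions(precision=4,suppress=True)
def T_tool(o): 
    T=np.eye(4);T[:3,:3]=R.from_quat(o["tool_rot"]).as_matrix();T[:3,3]=o["eef_pos"];return T
def cam(n,o=None):
    c=bot.get_calibration(n)
    W=c["world_from_camera"] if n!="wrist" else T_tool(o)@c["mount"]
    return c["mtx"],W
def ray(C,p):
    K,W=C; d=np.linalg.solve(K,[p[0],p[1],1.0])*[1,-1,-1]
    d=W[:3,:3]@d; return W[:3,3],d/np.linalg.norm(d)
def onz(C,p,z):
    o,d=ray(C,p); return o+d*(z-o[2])/d[2]
def tri(C1,p1,C2,p2):
    o1,d1=ray(C1,p1);o2,d2=ray(C2,p2)
    s=np.linalg.lstsq(np.c_[d1,-d2],o2-o1,rcond=None)[0]
    a=o1+d1*s[0];b=o2+d2*s[1];return (a+b)/2,np.linalg.norm(a-b)
def proj(C,X):
    K,W=C;q=W[:3,:3].T@(np.asarray(X)-W[:3,3]);q=q*[1,-1,-1];q=K@q;return q[:2]/q[2]
E
python3 - <<'E'
from h import *
S=cam("scene");D=cam("side")
s=lambda x,y:(290+x/4-.4,190+y/4-.4)
d=lambda x,y:(265+x/4-.4,190+y/4-.4)
c2=lambda x,y:(160+x/4-.4,110+y/4-.4)
print("offcut top scene z.165"); 
for p in [(120,88),(153,60),(217,102),(182,130)]: print(onz(S,s(*p),.165))
print("side")
for p in [(154,33),(210,28),(223,76),(163,84)]: print(onz(D,d(*p),.165))
print("gauge top z.14 scene")
for p in [(583,242),(620,290),(588,330)]: print(onz(S,s(*p),.14))
print("gauge side")
for p in [(450,330),(497,337),(490,370),(443,368)]: print(onz(D,d(*p),.14))
print("rack top .095 scene",*[onz(S,s(*p),.095) for p in [(298,368),(368,474),(665,338),(590,240)]])
print("rack top side",*[onz(D,d(*p),.095) for p in [(100,432),(540,488)]])
print("drawer front board top z.09",*[onz(S,c2(*p),.09) for p in [(445,68),(592,230),(572,235)]])
print("roof z.1",*[onz(S,c2(*p),.1) for p in [(55,218),(295,118),(437,292),(180,415)]])
print("drawer wall top .078?",*[onz(S,c2(*p),.078) for p in [(437,95),(570,228),(440,300),(325,135)]])
print("tops z.085 posts",*[onz(S,s(*p),.085) for p in [(45,200),(135,278),(205,75),(290,150)]])
E
```

```text
offcut top scene z.165
[0.5882 0.0512 0.165 ]
[0.5553 0.0428 0.165 ]
[0.5388 0.0973 0.165 ]
[0.5724 0.1041 0.165 ]
side
[0.5866 0.0455 0.165 ]
[0.5505 0.0375 0.165 ]
[0.5395 0.0965 0.165 ]
[0.5763 0.1076 0.165 ]
gauge top z.14 scene
[0.391  0.3065 0.14  ]
[0.3964 0.346  0.14  ]
[0.434  0.3562 0.14  ]
gauge side
[0.4106 0.3057 0.14  ]
[0.3863 0.3103 0.14  ]
[0.3922 0.3366 0.14  ]
[0.4162 0.3361 0.14  ]
rack top .095 scene [0.5861 0.2624 0.095 ] [0.5934 0.3441 0.095 ] [0.369  0.3748 0.095 ] [0.3571 0.2924 0.095 ]
rack top side [0.5942 0.3429 0.095 ] [0.3667 0.3734 0.095 ]
drawer front board top z.09 [ 0.493  -0.4261  0.09  ] [ 0.4885 -0.1768  0.09  ] [ 0.5055 -0.1808  0.09  ]
roof z.1 [ 0.8607 -0.4206  0.1   ] [ 0.6409 -0.4265  0.1   ] [ 0.633  -0.1762  0.1   ] [ 0.8519 -0.1701  0.1   ]
drawer wall top .078? [ 0.5112 -0.4099  0.078 ] [ 0.4969 -0.1989  0.078 ] [ 0.6274 -0.186   0.078 ] [ 0.6205 -0.4161  0.078 ]
tops z.085 posts [0.6542 0.0552 0.085 ] [0.6352 0.1436 0.085 ] [0.493  0.0231 0.085 ] [0.4807 0.1141 0.085 ]
```

```bash
cat >> h.py <<'E'
def tgt(x,y,z,yawdeg,flip=False):
    "tool pointing down, jaw axis z at world yaw"
    a=np.radians(yawdeg);Z=np.array([np.cos(a),np.sin(a),0]);X=np.array([0,0,-1.]);
    M=np.c_[X,np.cross(Z,X),Z];return np.array([x,y,z]),M
def go(x,y,z,yaw):
    o=bot.get_obs();p,M=tgt(x,y,z,yaw);A=R.from_quat(o["tool_rot"]).as_matrix()
    rv=R.from_matrix(A.T@M).as_rotvec()
    print("t",o["clock"],"pos",o["eef_pos"],"jaw yaw",np.degrees(np.arctan2(A[1,2],A[0,2])),"tilt",A[:,0],"q",o["joint_pos"])
    print("rotvec first",rv,"deg",np.degrees(rv),"; shift before rot",A.T@(p-o["eef_pos"]),"; shift after rot",M.T@(p-o["eef_pos"]),"grip",o["grip_width"],"F",o["ft_force"])
E
python3 - <<'E'
from h import *
go(.563,.073,.40,14)
go(.563,.073,.40,194)
E
```

```text
t 0.15 pos [0.1746 0.4683 0.404 ] jaw yaw 69.5563818308342 tilt [-0.0006 -0.0016 -1.    ] q [ 1.214   0.2413  0.004   1.3352 -0.      1.5708]
rotvec first [ 0.9696 -0.0015  0.0008] deg [55.5564 -0.0872  0.0463] ; shift before rot [ 0.0044 -0.5021 -0.2347] ; shift after rot [ 0.004  -0.4776  0.2813] grip 0.08537855715760156 F [-0.0447 -0.2682 -0.3124]
t 0.15 pos [0.1746 0.4683 0.404 ] jaw yaw 69.5563818308342 tilt [-0.0006 -0.0016 -1.    ] q [ 1.214   0.2413  0.004   1.3352 -0.      1.5708]
rotvec first [-2.172  -0.001  -0.0018] deg [-124.4436   -0.0546   -0.1029] ; shift before rot [ 0.0044 -0.5021 -0.2347] ; shift after rot [ 0.004   0.4776 -0.2813] grip 0.08537855715760156 F [-0.0447 -0.2682 -0.3124]
```

Call:
arm_command(
  moves=[0,0,0,0.121,0,0,-1,0,0,0,0.121,0,0,-1,0,0,0,0.121,0,0,-1,0,0,0,0.121,0,0,-1,0,0,0,0.121,0,0,-1,0,0,0,0.121,0,0,-1,0,0,0,0.121,0,0,-1,0,0,0,0.121,0,0,-1],
)

```text
clock: 0.82
eef_pos: [0.1742, 0.4674, 0.4007]
tool_rot: [-0.078, 0.705, 0.073, 0.702]
ft_force: [0.2, -0.0, -0.3]
grip_width: 0.0856
```

```bash
python3 -c "
from h import *
go(.563,.073,.40,14)"
```

```text
t 0.8167 pos [0.1742 0.4674 0.4007] jaw yaw 12.254470073503855 tilt [-0.0032 -0.0087 -1.    ] q [ 1.214   0.2443 -0.0008  1.335  -0.      2.5709]
rotvec first [-0.0304 -0.0051  0.0078] deg [-1.7444 -0.2934  0.4447] ; shift before rot [ 0.0028 -0.4679  0.2962] ; shift after rot [ 0.0007 -0.4767  0.2818] grip 0.08561683965721677 F [ 0.213  -0.0136 -0.2589]
```

Call:
arm_command(
  moves=[0,-0.033,0.021,-0.03,-0.005,0.008,-1,0,-0.033,0.02,0,0,0,-1,0,-0.033,0.02,0,0,0,-1,0,-0.033,0.02,0,0,0,-1,0,-0.033,0.02,0,0,0,-1,0,-0.033,0.02,0,0,0,-1,0,-0.033,0.02,0,0,0,-1,0,-0.033,0.02,0,0,0,-1,0,-0.033,0.02,0,0,0,-1,0,-0.033,0.02,0,0,0,-1,0,-0.033,0.02,0,0,0,-1,0,-0.033,0.02,0,0,0,-1,0,-0.033,0.02,0,0,0,-1],
)

```text
clock: 1.9
eef_pos: [0.5396, 0.1032, 0.3955]
tool_rot: [-0.09, 0.703, 0.091, 0.699]
ft_force: [1.1, 0.5, 1.0]
grip_width: 0.085
```

```bash
python3 -c "
from h import *
go(.563,.073,.40,14)
o=bot.get_obs(); im=bot.camera('wrist'); cv2.imwrite('pics/w1.png',im[:,:,::-1]); import pickle; pickle.dump(o,open('o1.pkl','wb'))"
```

```text
t 1.9 pos [0.5396 0.1032 0.3955] jaw yaw 14.703845102094016 tilt [-0.0057  0.0003 -1.    ] q [0.1886 0.3453 0.1247 1.3557 0.0014 1.5028]
rotvec first [ 0.0123 -0.0055 -0.0017] deg [ 0.7036 -0.3128 -0.1002] ; shift before rot [-0.0046 -0.0351  0.015 ] ; shift after rot [-0.0045 -0.0349  0.0154] grip 0.08502057672939646 F [1.117  0.5462 0.9774]
```

View pics/w1.png

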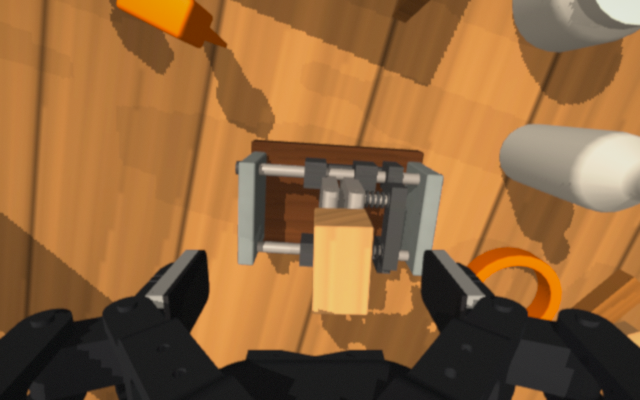

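```bash
python3 -c "
from h import *
import pickle
o=pickle.load(open('o1.pkl','rb'));C=cam('wrist',o);print(o['joint_vel'])
P=[onz(C,p,.165) for p in [(315,223),(371,223),(367,314),(313,312)]]
print(*P,np.mean(P,0))
for i in range(4): v=P[(i+1)%4]-P[i];print(np.linalg.norm(v),np.degrees(np.arctan2(v[1],v[0])))
print('posts', *[onz(C,p,.085) for p in [(264,153),(253,264),(441,175),(434,275),(419,170),(413,273)]])
print('cheek ends .12', *[onz(C,p,.12) for p in [(329,185),(353,185),(341,185)]])
go(.563,.073,.40,15)"
```

```text
[-0.7538  0.5348  0.7423  0.2054  0.0035 -0.7478]
[0.5392 0.0994 0.165 ] [0.5714 0.108  0.165 ] [0.587  0.0486 0.165 ] [0.5532 0.0411 0.165 ] [0.5627 0.0743 0.165 ]
0.033307708201490774 14.85129534288552
0.0613648456347374 -75.34044550929377
0.03454012811109825 -167.4269998214134
0.06000799757492121 103.50444690351799
posts [0.4918 0.1189 0.085 ] [0.5036 0.0229 0.085 ] [0.6332 0.1378 0.085 ] [0.6575 0.0531 0.085 ] [0.6148 0.1372 0.085 ] [0.6393 0.0502 0.085 ]
cheek ends .12 [0.5453 0.1144 0.12  ] [0.5617 0.1187 0.12  ] [0.5535 0.1166 0.12  ]
t 1.95 pos [0.5439 0.0986 0.3948] jaw yaw 14.33149990607151 tilt [-0.0016 -0.004  -1.    ] q [ 0.1801  0.351   0.1309  1.3529 -0.0036  1.5008]
rotvec first [-0.0117 -0.0025  0.0034] deg [-0.6683 -0.1446  0.1973] ; shift before rot [-0.0052 -0.0295  0.0121] ; shift after rot [-0.0052 -0.0296  0.0118] grip 0.08494806948809082 F [ 4.362  -1.8915  1.1131]
```

Call:
arm_command(
  moves=[0,-0.029,0.012,0,0,0,-1,0,0,0,0,0,0,-1],
)

```text
clock: 2.12
eef_pos: [0.5652, 0.0696, 0.393]
tool_rot: [-0.088, 0.703, 0.085, 0.7]
ft_force: [0.9, 1.7, 0.1]
grip_width: 0.0855
```

```bash
python3 -c "
from h import *
go(.563,.0735,.306,14.5)"
```

```text
t 2.1167 pos [0.5652 0.0696 0.393 ] jaw yaw 14.045189350681447 tilt [-0.0033 -0.0046 -1.    ] q [ 0.1235  0.3862  0.1778  1.3662 -0.0042  1.4492]
rotvec first [-0.0079 -0.0043  0.0037] deg [-0.4544 -0.2474  0.2106] ; shift before rot [ 0.087   0.0046 -0.0009] ; shift after rot [ 0.087   0.0043 -0.0012] grip 0.08551257527754579 F [0.8997 1.6694 0.1029]
```

Call:
arm_command(
  moves=[0.03,0.004,-0.001,-0.008,-0.004,0.004,-1,0.03,0,0,0,0,0,-1,0.018,0,0,0,0,0,-1,0,0,0,0,0,0,-1],
)

```text
clock: 2.45
eef_pos: [0.5645, 0.071, 0.3124]
tool_rot: [-0.087, 0.701, 0.087, 0.703]
ft_force: [-0.8, -0.5, -0.5]
grip_width: 0.0855
```

```bash
python3 -c "
from h import *
go(.563,.0735,.306,14.5)"
```

```text
t 2.45 pos [0.5645 0.071  0.3124] jaw yaw 14.14787393189021 tilt [ 0.0021  0.0011 -1.    ] q [0.1249 0.4285 0.0274 1.1674 0.0009 1.4488]
rotvec first [-0.0061  0.0023 -0.0006] deg [-0.3521  0.1329 -0.0335] ; shift before rot [ 0.0064  0.0028 -0.0009] ; shift after rot [ 0.0064  0.0028 -0.0008] grip 0.08551160260233348 F [-0.8405 -0.5296 -0.5148]
```

Call:
arm_command(
  moves=[0.007,0.002,-0.001,-0.005,0,0,-1,0,0,0,0,0,0,0,0,0,0,0,0,0,1,0,0,0,0,0,0,1,0,0,0,0,0,0,1,0,0,0,0,0,0,1,0,0,0,0,0,0,1],
)

```text
clock: 3.03
eef_pos: [0.5633, 0.0748, 0.3095]
tool_rot: [-0.089, 0.699, 0.09, 0.704]
ft_force: [-0.3, -0.0, -0.4]
grip_width: 0.0352
```

```bash
python3 -c "
from h import *
go(.563,.0735,.306,14.5)
o=bot.get_obs(); im=bot.camera('wrist'); cv2.imwrite('pics/w2.png',im[:,:,::-1])"
```

```text
t 3.0333 pos [0.5633 0.0748 0.3095] jaw yaw 14.585289715595968 tilt [ 0.0072  0.002  -1.    ] q [0.1317 0.4273 0.0173 1.1534 0.001  1.4479]
rotvec first [ 0.0015  0.0075 -0.0001] deg [ 0.0853  0.4293 -0.0043] ; shift before rot [ 0.0035 -0.0011 -0.0007] ; shift after rot [ 0.0035 -0.0011 -0.0006] grip 0.0351598366806277 F [-0.305  -0.0323 -0.4183]
```

View pics/w2.png

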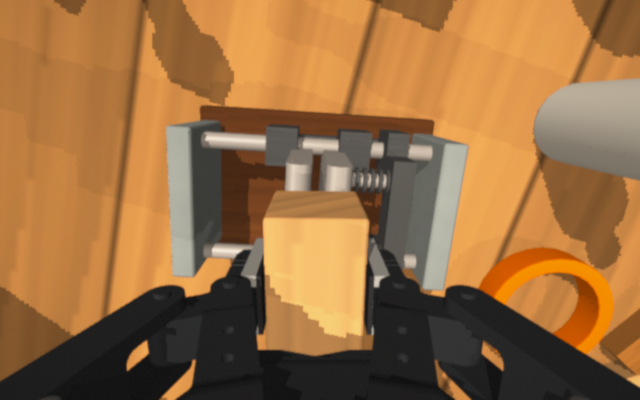

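Call:
arm_command(
  moves=[-0.015,0,0,0,0,0,1,-0.03,0,0,0,0,0,1,-0.03,0,0,0,0,0,1,-0.03,0,0,-0.121,0,0,1,0,0,0,-0.121,0,0,1,0,0,0,-0.121,0,0,1,0,0,0,-0.121,0,0,1,0,0,0,-0.121,0,0,1,0,0,0,-0.121,0,0,1,0,0,0,-0.121,0,0,1,0,0,0,-0.121,0,0,1,0,0,0,-0.121,0,0,1,0,0,0,-0.121,0,0,1,0,0,0,-0.121,0,0,1,0,0,0,0,0,0,1],
)

```text
clock: 4.33
eef_pos: [0.562, 0.0738, 0.4232]
tool_rot: [0.517, -0.481, -0.512, -0.488]
ft_force: [-0.1, 0.5, -0.7]
grip_width: 0.035
```

```bash
python3 -c "
from h import *
go(.572,-.30,.40,91)
o=bot.get_obs(); im=bot.camera('scene'); cv2.imwrite('pics/s2.png',im[:,:,::-1])"
```

```text
t 4.3333 pos [0.562  0.0738 0.4232] jaw yaw 93.44738634499765 tilt [ 0.0117  0.0024 -0.9999] q [0.1304 0.3635 0.2224 1.4178 0.0009 0.0703]
rotvec first [0.0427 0.002  0.0118] deg [2.4468 0.1129 0.6756] ; shift before rot [ 0.0224  0.0127 -0.3738] ; shift after rot [ 0.0232 -0.0035 -0.3739] grip 0.03495223731445539 F [-0.078   0.4892 -0.7322]
```

View pics/s2.png

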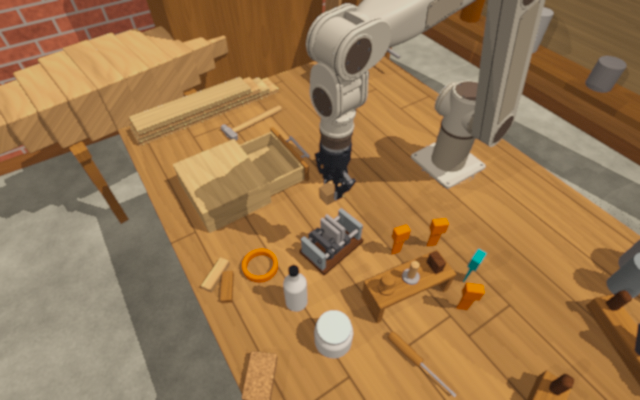

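Call:
arm_command(
  moves=[0,0,-0.02,0.043,0.002,0.012,1,0,0,-0.035,0,0,0,1,0,0,-0.035,0,0,0,1,0,0,-0.035,0,0,0,1,0,0,-0.035,0,0,0,1,0,0,-0.035,0,0,0,1,0,0,-0.035,0,0,0,1,0,0,-0.035,0,0,0,1,0,0,-0.035,0,0,0,1,0,0,-0.035,0,0,0,1,0,0,-0.02,0,0,0,1,0,0,0,0,0,0,1,0,0,0,0,0,0,1],
)

```text
clock: 5.47
eef_pos: [0.5618, -0.2966, 0.4219]
tool_rot: [-0.493, 0.507, 0.493, 0.508]
ft_force: [0.2, 0.9, -1.0]
grip_width: 0.0353
```

```bash
python3 -c "
from h import *
go(.572,-.30,.40,91)
o=bot.get_obs(); im=bot.camera('wrist'); cv2.imwrite('pics/w3.png',im[:,:,::-1])
C=cam('wrist',o)
im=bot.camera('side'); cv2.imwrite('pics/d3.png',im[:,:,::-1])
import pickle; pickle.dump(o,open('o3.pkl','wb'))"
```

```text
t 5.4667 pos [ 0.5618 -0.2966  0.4219] jaw yaw 88.36379774954656 tilt [ 0.0017  0.0006 -1.    ] q [-0.486   0.517   0.4554  1.5079  0.0013 -0.4575]
rotvec first [-0.046   0.0006  0.0017] deg [-2.6362  0.0334  0.0996] ; shift before rot [ 0.0219 -0.0103 -0.0031] ; shift after rot [ 0.0219 -0.0101 -0.0036] grip 0.03530293050318855 F [ 0.2147  0.8941 -1.0209]
```

View pics/w3.png

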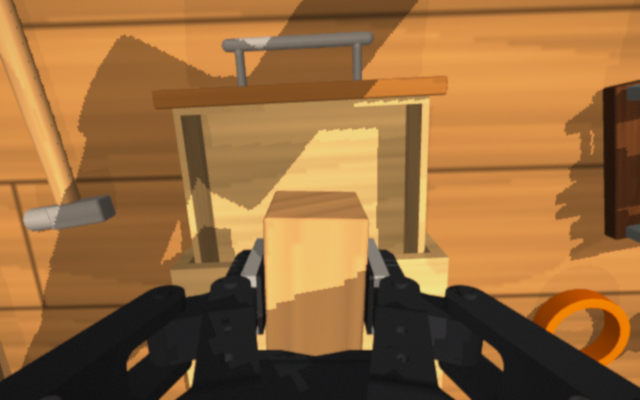

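View pics/d3.png

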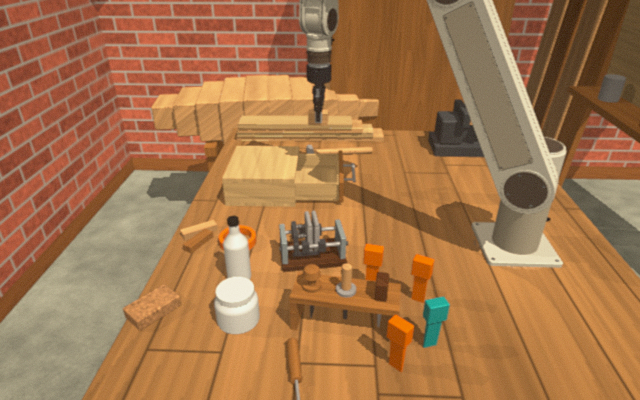

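```bash
python3 -c "
from h import *
import pickle
o=pickle.load(open('o3.pkl','rb'));C=cam('wrist',o);print(o['joint_vel'])
print('board outer/inner', *[onz(C,p,.09) for p in [(155,92),(155,107),(446,77),(446,94)]])
print('wall inner', *[onz(C,p,.078) for p in [(183,113),(420,103)]])
print('roof', *[onz(C,p,.1) for p in [(170,257),(447,256)]])
"
```

```text
[-0.0385  0.0188  0.0159 -0.0036 -0.0117  0.022 ]
board outer/inner [ 0.4848 -0.4243  0.09  ] [ 0.4966 -0.426   0.09  ] [ 0.4799 -0.188   0.09  ] [ 0.4931 -0.1871  0.09  ]
wall inner [ 0.5023 -0.4079  0.078 ] [ 0.4997 -0.2045  0.078 ]
roof [ 0.626 -0.427  0.1  ] [ 0.632  -0.1805  0.1   ]
```

Call:
arm_command(
  moves=[0.02,-0.004,0,0,0,0,1,0.035,0,0,0,0,0,1,0.035,0,0,0,0,0,1,0.035,0,0,0,0,0,1,0.035,0,0,0,0,0,1,0.02,0,0,0,0,0,1,0,0,0,0,0,0,1,0,0,0,0,0,0,1],
)

```text
clock: 6.23
eef_pos: [0.571, -0.2817, 0.2422]
tool_rot: [-0.5, 0.501, 0.493, 0.507]
ft_force: [0.5, -0.3, -0.4]
grip_width: 0.0355
```

```bash
python3 -c "
from h import *
go(.566,-.30,.2075,88.4)
o=bot.get_obs(); im=bot.camera('wrist'); cv2.imwrite('pics/w4.png',im[:,:,::-1])"
```

```text
t 6.2333 pos [ 0.571  -0.2817  0.2422] jaw yaw 89.13990088933942 tilt [ 0.0122 -0.0011 -0.9999] q [-0.4592  0.609   0.1348  1.0852  0.0045 -0.4442]
rotvec first [ 0.0129 -0.0008  0.0122] deg [ 0.7402 -0.0454  0.6999] ; shift before rot [ 0.0347  0.0051 -0.0184] ; shift after rot [ 0.0347  0.0045 -0.0184] grip 0.035515429792551394 F [ 0.4943 -0.2747 -0.4161]
```

View pics/w4.png

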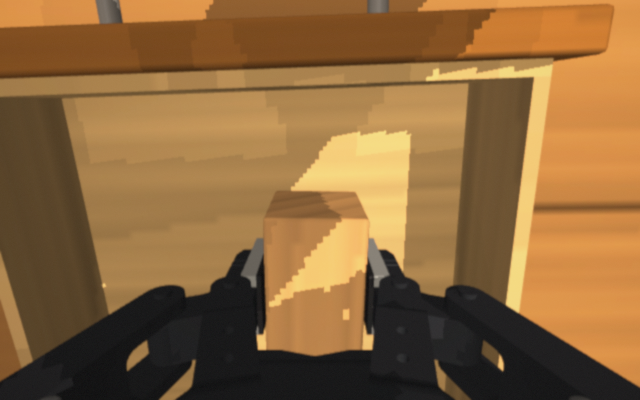

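Call:
arm_command(
  moves=[0.008,0.004,-0.005,0.0,0,0.012,1,0.008,0,-0.005,0,0,0,1,0.008,0,0,0,0,0,1,0,0,0,0,0,0,1],
)

```text
clock: 6.62
eef_pos: [0.5696, -0.2922, 0.2238]
tool_rot: [-0.501, 0.502, 0.493, 0.504]
ft_force: [0.1, -0.9, -0.7]
grip_width: 0.0355
```

```bash
python3 -c "
from h import *
go(.566,-.292,.2075,89)"
```

```text
t 6.6167 pos [ 0.5696 -0.2922  0.2238] jaw yaw 89.2518661180259 tilt [ 0.01   -0.0064 -0.9999] q [-0.4738  0.6323  0.1246  1.0513 -0.0011 -0.4608]
rotvec first [ 0.0044 -0.0062  0.0101] deg [ 0.2537 -0.3567  0.5798] ; shift before rot [0.0163 0.0038 0.0003] ; shift after rot [0.0163 0.0036 0.0002] grip 0.03547809442735356 F [ 0.0617 -0.9112 -0.7245]
```

Call:
arm_command(
  moves=[0.006,0.003,0,0,-0.006,0.01,1,0.005,0,0,0,0,0,1,0.003,0,0,0,0,0,1,0,0,0,0,0,0,1,0,0,0,0,0,0,1],
)

```text
clock: 7.03
eef_pos: [0.5666, -0.2936, 0.2097]
tool_rot: [-0.497, 0.503, 0.496, 0.504]
ft_force: [-0.3, -0.2, -0.4]
grip_width: 0.035
```

```bash
python3 -c "
from h import *
go(.566,-.292,.2075,89)"
```

```text
t 7.0333 pos [ 0.5666 -0.2936  0.2097] jaw yaw 89.14163767948448 tilt [ 0.0018 -0.0008 -1.    ] q [-0.4782  0.6467  0.1101  1.0323  0.0001 -0.4632]
rotvec first [ 0.0025 -0.0008  0.0018] deg [ 0.1417 -0.0457  0.1022] ; shift before rot [0.0022 0.0006 0.0016] ; shift after rot [0.0022 0.0006 0.0016] grip 0.03503980044062167 F [-0.2651 -0.2456 -0.3568]
```

Call:
arm_command(
  moves=[0.002,0,0,0,0,0,1,0.001,0,0,0,0,0,1,0,0,0,0,0,0,1],
)

```text
clock: 7.28
eef_pos: [0.5668, -0.2936, 0.2066]
tool_rot: [-0.497, 0.503, 0.495, 0.504]
ft_force: [-0.7, -0.1, -0.8]
grip_width: 0.0351
```

```bash
python3 -c "
from h import *
go(.566,-.292,.2075,89)"
```

```text
t 7.2833 pos [ 0.5668 -0.2936  0.2066] jaw yaw 89.14678078299329 tilt [ 0.0022 -0.001  -1.    ] q [-0.4781  0.6499  0.1071  1.0256  0.0001 -0.4632]
rotvec first [ 0.0026 -0.001   0.0022] deg [ 0.1468 -0.0555  0.1256] ; shift before rot [-0.0009  0.0008  0.0016] ; shift after rot [-0.0009  0.0008  0.0016] grip 0.03513974212585084 F [-0.6919 -0.097  -0.7677]
```

Call:
arm_command(
  moves=[0.001,0,0,0,0,0,1,0.001,0,0,0,0,0,1],
)

```text
clock: 7.45
eef_pos: [0.567, -0.2936, 0.2049]
tool_rot: [-0.497, 0.503, 0.495, 0.504]
ft_force: [-0.5, -0.8, 2.0]
grip_width: 0.0352
```

Call:
arm_command(
  moves=[0.001,0,0,0,0,0,1,0.001,0,0,0,0,0,1],
)

```text
clock: 7.62
eef_pos: [0.5675, -0.2936, 0.2049]
tool_rot: [-0.498, 0.503, 0.495, 0.505]
ft_force: [-0.1, 0.7, 3.9]
grip_width: 0.0353
```

Call:
arm_command(
  moves=[-0.0005,0,0,0,0,0,0.2,0,0,0,0,0,0,-1,0,0,0,0,0,0,-1,-0.001,0,0,0,0,0,-1,-0.01,0,0,0,0,0,-1,-0.03,0,0,0,0,0,-1,-0.035,0,0,0,0,0,-1,-0.035,0,0,0,0,0,-1,-0.035,0,0,0,0,0,-1,-0.035,0,0,0,0,0,-1,-0.035,0,0,0,0,0,-1,-0.01,0,0,0,0,0,-1,0,0,0,0,0,0,-1],
)

```text
clock: 8.7
eef_pos: [0.5645, -0.2924, 0.444]
tool_rot: [-0.496, 0.503, 0.496, 0.504]
ft_force: [0.8, 0.5, -0.6]
grip_width: 0.0854
```

```bash
python3 -c "
from h import *
go(.402,.325,.41,-7.6)
go(.402,.325,.41,172.4)
im=bot.camera('wrist'); cv2.imwrite('pics/w5.png',im[:,:,::-1])
im=bot.camera('scene'); cv2.imwrite('pics/s5.png',im[:,:,::-1])
cv2.imwrite('pics/s5c.png',cv2.resize(im[190:330,290:490,::-1],None,fx=4,fy=4,interpolation=cv2.INTER_CUBIC))"
```

```text
t 8.7 pos [ 0.5645 -0.2924  0.444 ] jaw yaw 89.15824443604751 tilt [ 0.0007  0.0001 -1.    ] q [-0.478   0.5177  0.513   1.5654  0.0004 -0.4633]
rotvec first [1.6887 0.0007 0.0005] deg [96.7582  0.0388  0.0266] ; shift before rot [0.0339 0.1716 0.6149] ; shift after rot [ 0.034   0.5905 -0.2427] grip 0.0853729269187139 F [ 0.8323  0.5161 -0.5897]
t 8.7 pos [ 0.5645 -0.2924  0.444 ] jaw yaw 89.15824443604751 tilt [ 0.0007  0.0001 -1.    ] q [-0.478   0.5177  0.513   1.5654  0.0004 -0.4633]
rotvec first [-1.4528 -0.0005  0.0007] deg [-83.2418  -0.0258   0.0376] ; shift before rot [0.0339 0.1716 0.6149] ; shift after rot [ 0.034  -0.5905  0.2427] grip 0.0853729269187139 F [ 0.8323  0.5161 -0.5897]
```

View pics/w5.png

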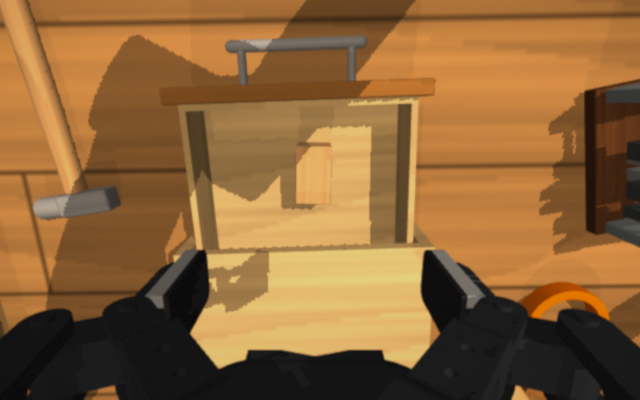

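View pics/s5c.png

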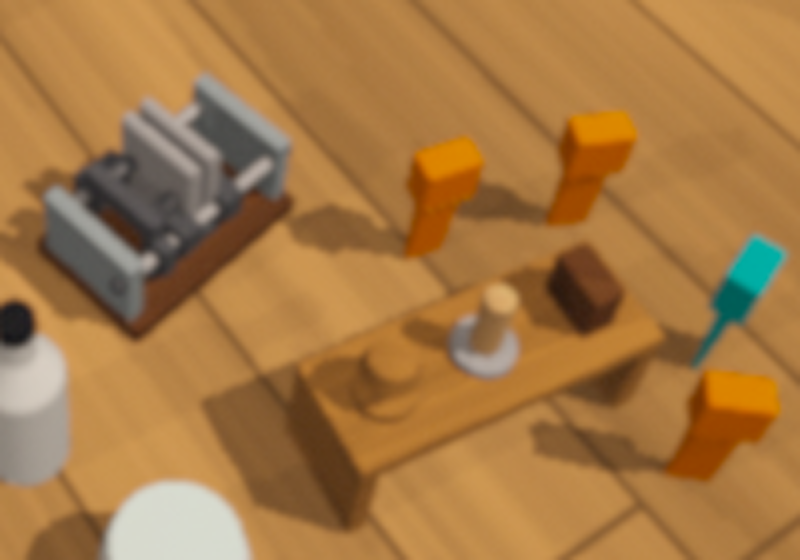

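Call:
arm_command(
  moves=[0,0,0,0.121,0,0,-0.3,0,0,0,0.121,0,0,-0.3,0,0,0,0.121,0,0,-0.3,0,0,0,0.121,0,0,-0.3,0,0,0,0.121,0,0,-0.3,0,0,0,0.121,0,0,-0.3,0,0,0,0.121,0,0,-0.3,0,0,0,0.121,0,0,-0.3,0,0,0,0.121,0,0,-0.3,0,0,0,0.121,0,0,-0.3,0,0,0,0.121,0,0,-0.3,0,0,0,0.121,0,0,-0.3,0,0,0,0.121,0,0,-0.3,0,0,0,0.116,0,0,-0.3,0,0.02,-0.01,0,0,0,-0.3,0,0.036,-0.015,0,0,0,-0.3],
)

```text
clock: 10.13
eef_pos: [0.5452, -0.2343, 0.3987]
tool_rot: [0.081, 0.728, -0.062, 0.678]
ft_force: [0.7, 0.2, -0.2]
grip_width: 0.0551
```

```bash
python3 -c "
from h import *
go(.402,.325,.41,-7.6)"
```

```text
t 10.1333 pos [ 0.5452 -0.2343  0.3987] jaw yaw -11.589372587873816 tilt [-0.0684  0.0332 -0.9971] q [-0.4066  0.4688  0.3172  1.4951  0.0034  1.367 ]
rotvec first [-0.0703 -0.073  -0.0213] deg [-4.027  -4.1842 -1.2199] ; shift before rot [ 0.0171  0.5189 -0.2528] ; shift after rot [-0.0113  0.5354 -0.2159] grip 0.05510456127654868 F [ 0.6717  0.2139 -0.1779]
```

Call:
arm_command(
  moves=[-0.005,0.02,-0.01,-0.07,-0.073,-0.021,-0.3,-0.005,0.035,-0.014,0,0,0,-0.3,-0.005,0.036,-0.015,0,0,0,-0.3,0,0.036,-0.015,0,0,0,-0.3,0,0.036,-0.015,0,0,0,-0.3,0,0.036,-0.015,0,0,0,-0.3,0,0.036,-0.015,0,0,0,-0.3,0,0.036,-0.015,0,0,0,-0.3,0,0.036,-0.015,0,0,0,-0.3,0,0.036,-0.015,0,0,0,-0.3,0,0.036,-0.015,0,0,0,-0.3,0,0.036,-0.015,0,0,0,-0.3],
)

```text
clock: 11.13
eef_pos: [0.4131, 0.216, 0.39]
tool_rot: [0.048, 0.723, -0.05, 0.688]
ft_force: [0.7, -0.8, 0.1]
grip_width: 0.0552
```

```bash
python3 -c "
from h import *
go(.402,.325,.41,-7.6)"
```

```text
t 11.1333 pos [0.4131 0.216  0.39  ] jaw yaw -7.998788312773701 tilt [-0.0496  0.0009 -0.9988] q [ 0.4752  0.201  -0.0851  1.3285  0.0235  2.185 ]
rotvec first [-0.0068 -0.0493  0.0059] deg [-0.3902 -2.8262  0.337 ] ; shift before rot [-0.0193  0.1063 -0.0271] ; shift after rot [-0.02    0.1066 -0.0254] grip 0.05521455092752402 F [ 0.6517 -0.791   0.1095]
```

Call:
arm_command(
  moves=[-0.01,0.03,-0.007,-0.007,-0.049,0.006,-0.3,-0.005,0.025,-0.005,0,0,0,-0.3,-0.005,0.02,-0.005,0,0,0,-0.3,0,0,0,0,0,0,-0.3,0,0,0,0,0,0,-0.3],
)

```text
clock: 11.55
eef_pos: [0.3991, 0.3016, 0.3988]
tool_rot: [0.038, 0.712, -0.046, 0.7]
ft_force: [0.1, 0.5, -0.8]
grip_width: 0.0556
```

```bash
python3 -c "
from h import *
go(.402,.325,.41,-7.6)
o=bot.get_obs();im=bot.camera('wrist'); cv2.imwrite('pics/w6.png',im[:,:,::-1])
import pickle; pickle.dump(o,open('o6.pkl','wb'));print(o['joint_vel'])"
```

```text
t 11.55 pos [0.3991 0.3016 0.3988] jaw yaw -6.8145775985170385 tilt [-0.0173 -0.0105 -0.9998] q [0.6467 0.2529 0.0056 1.3436 0.002  2.3363]
rotvec first [ 0.0138 -0.0159  0.0126] deg [ 0.7911 -0.9101  0.724 ] ; shift before rot [-0.0115  0.0234 -0.    ] ; shift after rot [-0.0112  0.0236 -0.0002] grip 0.05558331138114721 F [ 0.115   0.5016 -0.7797]
[ 0.0383  0.027  -0.0095 -0.0165  0.0142  0.0085]
```

View pics/w6.png

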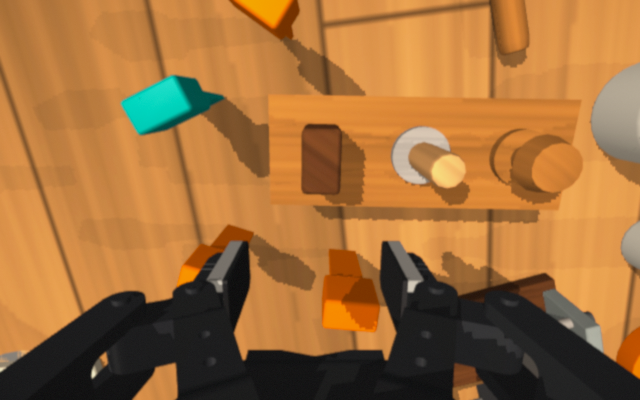

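```bash
python3 -c "
from h import *
import pickle
o=pickle.load(open('o6.pkl','rb'));C=cam('wrist',o)
im=cv2.imread('pics/w6.png')
cv2.imwrite('pics/w6c.png',cv2.resize(im[100:220,260:400],None,fx=5,fy=5,interpolation=cv2.INTER_CUBIC))
m=(im[...,2]<115)&(im[...,2]>im[...,0]);m=m.astype('uint8')
sub=np.zeros_like(m);sub[115:205,290:348]=m[115:205,290:348]
n,l,s,c=cv2.connectedComponentsWithStats(sub);i=1+np.argmax(s[1:,4]);print(s[i],c[i])
b=cv2.boxPoints(cv2.minAreaRect(np.argwhere(l==i)[:,::-1].astype('float32')));print(b)
print([onz(C,p,.14) for p in b])
print('rack', *[onz(C,p,.095) for p in [(270,95),(581,101),(559,209),(270,203)]])
"
```

```text
[303 124  40  71 762] [326.5236 156.2703]
[[300.9586 193.0572]
 [303.6795 123.6737]
 [342.4238 125.1931]
 [339.7029 194.5766]]
[array([0.386 , 0.3071, 0.14  ]), array([0.3936, 0.3518, 0.14  ]), array([0.4177, 0.348 , 0.14  ]), array([0.4115, 0.3031, 0.14  ])]
rack [0.3689 0.3725 0.095 ] [0.595  0.3412 0.095 ] [0.5846 0.2589 0.095 ] [0.3562 0.29   0.095 ]
```

View pics/w6c.png

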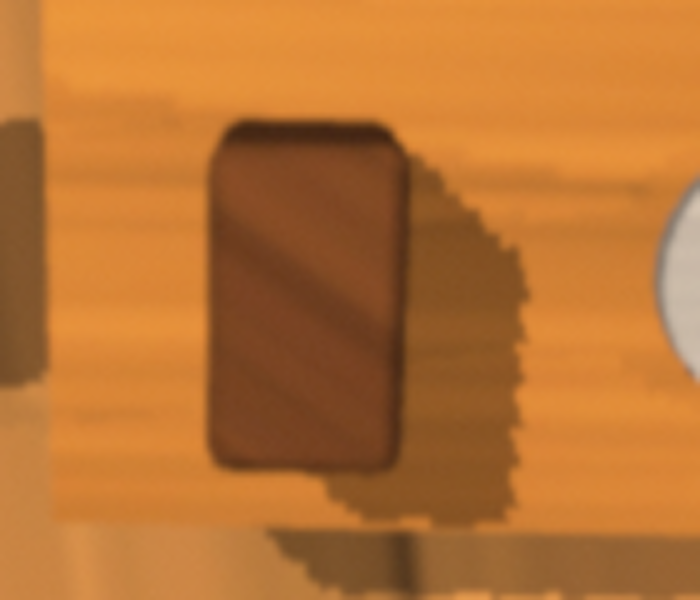

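```bash
python3 -c "
from h import *
import pickle
o=pickle.load(open('o6.pkl','rb'));C=cam('wrist',o)
P=[onz(C,p,.14) for p in [(302.2,127.5),(340.6,128.5),(339.4,193.6),(302,193.6)]];print(P,np.mean(P,0))
go(.402,.3265,.275,-7.9)
"
```

```text
[array([0.3923, 0.3495, 0.14  ]), array([0.4163, 0.3461, 0.14  ]), array([0.4113, 0.3038, 0.14  ]), array([0.3867, 0.3066, 0.14  ])] [0.4017 0.3265 0.14  ]
t 11.6 pos [0.3991 0.3013 0.3986] jaw yaw -6.859580527745219 tilt [-0.0179 -0.0103 -0.9998] q [0.6459 0.2529 0.0051 1.3435 0.0025 2.3363]
rotvec first [ 0.0183 -0.0164  0.0125] deg [ 1.0463 -0.9418  0.7189] ; shift before rot [0.1233 0.0269 0.0019] ; shift after rot [ 0.1236  0.0254 -0.0006] grip 0.055846536084281743 F [ 0.2176 -0.4256  0.0699]
```

Call:
arm_command(
  moves=[0,0.025,0,0.018,-0.016,0.012,-0.3,0,0.003,0,0,0,0,-0.3,0,0,0,0,0,0,-0.3],
)

```text
clock: 11.85
eef_pos: [0.4026, 0.3261, 0.3946]
tool_rot: [0.048, 0.707, -0.053, 0.703]
ft_force: [0.5, -0.3, -0.2]
grip_width: 0.0554
```

```bash
python3 -c "
from h import *
go(.402,.3265,.275,-7.9)"
```

```text
t 11.85 pos [0.4026 0.3261 0.3946] jaw yaw -8.178312365672856 tilt [-0.0057 -0.0064 -1.    ] q [ 0.6812  0.2848  0.0375  1.3319 -0.0014  2.3947]
rotvec first [-0.0048 -0.0047  0.0071] deg [-0.2773 -0.27    0.4096] ; shift before rot [ 0.1196  0.0012 -0.0001] ; shift after rot [ 0.1196  0.0003 -0.0006] grip 0.055365352513105134 F [ 0.4535 -0.2883 -0.2344]
```

Call:
arm_command(
  moves=[0.025,0,0,-0.005,-0.005,0.007,-0.3,0.03,0,0,0,0,0,-0.3,0.025,0,0,0,0,0,-0.3,0,0,0,0,0,0,-0.3,0,0,0,0,0,0,-0.3],
)

```text
clock: 12.27
eef_pos: [0.4035, 0.3193, 0.3114]
tool_rot: [0.05, 0.706, -0.052, 0.705]
ft_force: [0.2, 0.8, -0.4]
grip_width: 0.0558
```

```bash
python3 -c "
from h import *
go(.402,.3265,.275,-7.9)"
```

```text
t 12.2667 pos [0.4035 0.3193 0.3114] jaw yaw -8.291740923373705 tilt [-0.0012 -0.0033 -1.    ] q [ 0.6698  0.3303 -0.1236  1.12   -0.0019  2.3853]
rotvec first [-0.0068 -0.0007  0.0034] deg [-0.3917 -0.0397  0.1977] ; shift before rot [ 0.0364  0.007  -0.0025] ; shift after rot [ 0.0364  0.0069 -0.0025] grip 0.055839126605024554 F [ 0.1585  0.7659 -0.424 ]
```

Call:
arm_command(
  moves=[0.01,0.007,-0.002,-0.007,0,0.003,-0.3,0.012,0,0,0,0,0,-0.3,0.01,0,0,0,0,0,-0.3,0,0,0,0,0,0,-0.3],
)

```text
clock: 12.6
eef_pos: [0.4044, 0.3263, 0.2816]
tool_rot: [0.051, 0.704, -0.048, 0.707]
ft_force: [-0.6, 0.2, -0.4]
grip_width: 0.0556
```

```bash
python3 -c "
from h import *
go(.402,.3265,.275,-7.9)
im=bot.camera('wrist'); cv2.imwrite('pics/w7.png',im[:,:,::-1])"
```

```text
t 12.6 pos [0.4044 0.3263 0.2816] jaw yaw -8.030526019381128 tilt [ 0.0037  0.0039 -1.    ] q [ 0.6788  0.3634 -0.16    1.0421  0.0007  2.3897]
rotvec first [-0.0023  0.0031 -0.0043] deg [-0.1301  0.1775 -0.2482] ; shift before rot [ 0.0066 -0.0001 -0.0024] ; shift after rot [ 0.0066 -0.0001 -0.0024] grip 0.05557291453092608 F [-0.5933  0.2185 -0.3906]
```

View pics/w7.png

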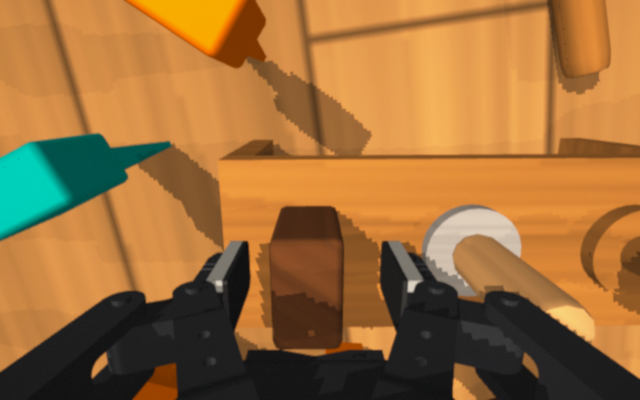

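Call:
arm_command(
  moves=[0.007,0,-0.0025,-0.002,0.003,-0.004,-0.3,0,0,0,0,0,0,-0.3],
)

```text
clock: 12.82
eef_pos: [0.4026, 0.3275, 0.2765]
tool_rot: [0.05, 0.704, -0.048, 0.706]
ft_force: [-0.5, -0.3, -0.2]
grip_width: 0.0554
```

```bash
python3 -c "
from h import *
go(.402,.3265,.275,-7.9)"
```

```text
t 12.8167 pos [0.4026 0.3275 0.2765] jaw yaw -7.9018391226296645 tilt [ 0.003   0.0027 -1.    ] q [ 0.6828  0.3679 -0.1681  1.0308  0.0002  2.3916]
rotvec first [-0.      0.0026 -0.0031] deg [-0.0016  0.147  -0.1771] ; shift before rot [ 0.0015 -0.001  -0.0004] ; shift after rot [ 0.0015 -0.001  -0.0004] grip 0.05542825467403743 F [-0.5168 -0.2797 -0.1846]
```

Call:
arm_command(
  moves=[0.002,-0.001,0,0,0.003,-0.003,-0.3,0,0,0,0,0,0,0.2,0,0,0,0,0,0,1,0,0,0,0,0,0,1,0,0,0,0,0,0,1,0,0,0,0,0,0,1],
)

```text
clock: 13.32
eef_pos: [0.4027, 0.3271, 0.276]
tool_rot: [0.049, 0.705, -0.048, 0.706]
ft_force: [-0.5, -0.1, -1.3]
grip_width: 0.0257
```

```bash
python3 -c "
from h import *
go(.402,.3265,.275,-7.9)
im=bot.camera('wrist'); cv2.imwrite('pics/w8.png',im[:,:,::-1])"
```

```text
t 13.3167 pos [0.4027 0.3271 0.276 ] jaw yaw -7.85575574112432 tilt [ 0.0016  0.0019 -1.    ] q [ 0.6821  0.3688 -0.1681  1.0315  0.0005  2.39  ]
rotvec first [ 0.0008  0.0013 -0.0021] deg [ 0.0443  0.0737 -0.1194] ; shift before rot [ 0.001  -0.0007 -0.0006] ; shift after rot [ 0.001  -0.0007 -0.0006] grip 0.02566529327299945 F [-0.4666 -0.1258 -1.3372]
```

View pics/w8.png

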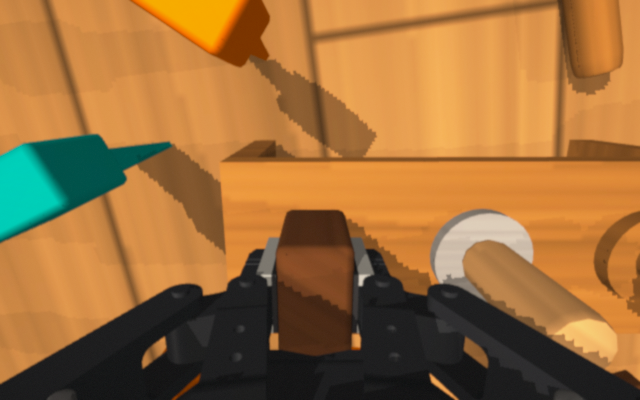

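Call:
arm_command(
  moves=[-0.008,0,0,0,0,0,1,-0.015,0,0,0,0,0,1,-0.02,0,0,0,0,0,1,-0.025,0,0,0,0,0,1,-0.03,0,0,0,0,0,1,-0.03,0,0,0,0,0,1,-0.03,0,0,0,0,0,1,-0.015,0,0,0,0,0,1,0,0,0,0,0,0,1],
)

```text
clock: 14.12
eef_pos: [0.4014, 0.3267, 0.4575]
tool_rot: [0.049, 0.707, -0.047, 0.704]
ft_force: [-0.5, 0.1, -1.1]
grip_width: 0.025
```

```bash
python3 -c "
from h import *
go(.56,.0,.44,11)
im=bot.camera('side'); cv2.imwrite('pics/d9.png',im[:,:,::-1])
cv2.imwrite('pics/d9c.png',cv2.resize(im[130:330,230:480,::-1],None,fx=3,fy=3,interpolation=cv2.INTER_CUBIC))
im=bot.camera('scene'); cv2.imwrite('pics/s9.png',im[:,:,::-1])
cv2.imwrite('pics/s9c.png',cv2.resize(im[200:280,290:370,::-1],None,fx=7,fy=7,interpolation=cv2.INTER_CUBIC))
"
```

```text
t 14.1167 pos [0.4014 0.3267 0.4575] jaw yaw -7.8004937028212336 tilt [-0.0042  0.0029 -1.    ] q [0.6819 0.2613 0.1687 1.4796 0.0049 2.3889]
rotvec first [-0.3281 -0.0042 -0.003 ] deg [-18.8008  -0.2388  -0.174 ] ; shift before rot [ 0.0159 -0.3022  0.2015] ; shift after rot [ 0.0175 -0.351   0.0933] grip 0.024976325795414284 F [-0.4681  0.0982 -1.0814]
```

View pics/d9c.png

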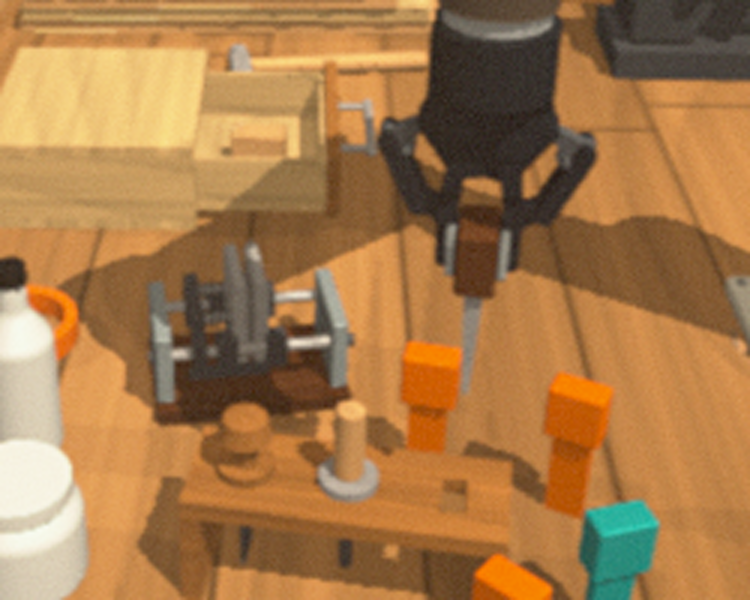

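View pics/s9c.png

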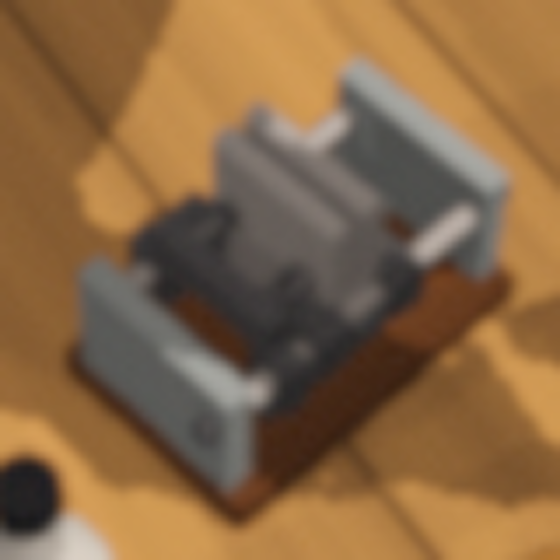

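Call:
arm_command(
  moves=[0,0,0,-0.109,0,0,1,0,0,0,-0.109,0,0,1,0,0,0,-0.109,-0.004,-0.003,1,0,-0.02,0.005,0,0,0,1,0,-0.035,0.0095,0,0,0,1,0,-0.035,0.0095,0,0,0,1,0,-0.035,0.0095,0,0,0,1,0,-0.035,0.0095,0,0,0,1,0,-0.035,0.0095,0,0,0,1,0,-0.035,0.0095,0,0,0,1,0,-0.035,0.0095,0,0,0,1,0,-0.035,0.0095,0,0,0,1,0,-0.035,0.0095,0,0,0,1,0,-0.02,0.006,0,0,0,1,0,0,0,0,0,0,1,0,0,0,0,0,0,1],
)

```text
clock: 15.55
eef_pos: [0.5705, -0.017, 0.4147]
tool_rot: [-0.08, 0.726, 0.071, 0.679]
ft_force: [-0.8, -0.1, -1.3]
grip_width: 0.0258
```

```bash
python3 -c "
from h import *
go(.56,.0,.44,11)
import pickle
o=bot.get_obs();pickle.dump(o,open('o10.pkl','wb'));im=bot.camera('wrist'); cv2.imwrite('pics/w10.png',im[:,:,::-1])
print(o['joint_vel'])
"
```

```text
t 15.55 pos [ 0.5705 -0.017   0.4147] jaw yaw 12.244783649567394 tilt [-0.0644 -0.02   -0.9977] q [-0.0248  0.4107  0.2692  1.4932 -0.0216  1.3328]
rotvec first [ 0.0219 -0.0671  0.0066] deg [ 1.2556 -3.8466  0.3772] ; shift before rot [-0.0249  0.0187 -0.0084] ; shift after rot [-0.0253  0.0187 -0.0071] grip 0.025752927187454845 F [-0.8215 -0.0595 -1.2825]
[-0.0407  0.041  -0.0192 -0.0202 -0.0128 -0.0073]
```

View pics/w10.png

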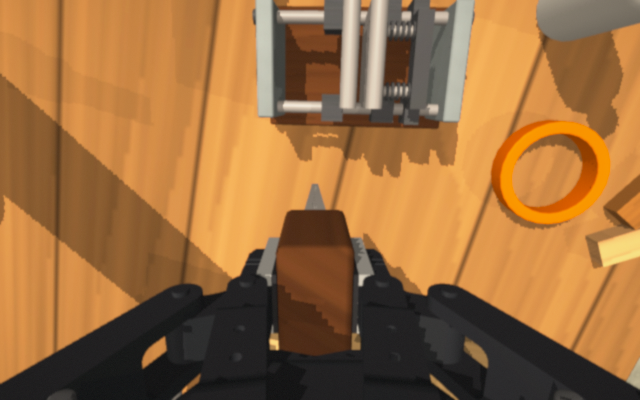

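Call:
arm_command(
  moves=[-0.015,0.0,-0.007,0.022,-0.067,0.007,1,-0.005,0,0,0,0,0,1,0,0,0,0,0,0,1,0,0,0,0,0,0,1],
)

```text
clock: 15.93
eef_pos: [0.5626, -0.0143, 0.4304]
tool_rot: [-0.069, 0.708, 0.071, 0.7]
ft_force: [0.5, -0.5, -1.2]
grip_width: 0.0253
```

```bash
python3 -c "
from h import *
go(.56,.0,.44,11)
import pickle
o=bot.get_obs();pickle.dump(o,open('o11.pkl','wb'));im=bot.camera('wrist'); cv2.imwrite('pics/w11.png',im[:,:,::-1])
print(o['joint_vel'])
cv2.imwrite('pics/w11c.png',cv2.resize(im[0:230,230:490,::-1],None,fx=2.5,fy=2.5,interpolation=cv2.INTER_CUBIC))
"
```

```text
t 15.9333 pos [ 0.5626 -0.0143  0.4304] jaw yaw 11.308976878677043 tilt [-0.0113  0.0014 -0.9999] q [-0.0256  0.3646  0.2427  1.4603  0.0011  1.3478]
rotvec first [ 0.0054 -0.0109 -0.0035] deg [ 0.3079 -0.6217 -0.2021] ; shift before rot [-0.0095  0.0145  0.0002] ; shift after rot [-0.0096  0.0145  0.0002] grip 0.0253273448040983 F [ 0.5233 -0.4651 -1.2202]
[ 0.0239 -0.0013 -0.0099  0.013  -0.0002 -0.0021]
```

View pics/w11c.png

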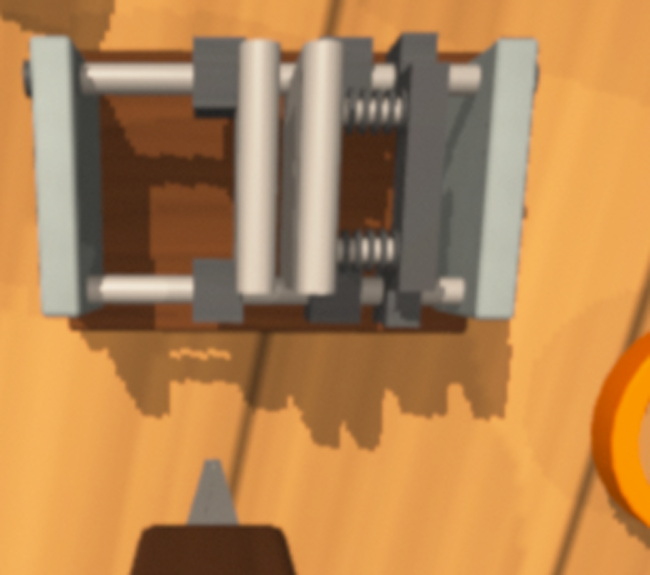

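```bash
python3 -c "
from h import *
import pickle
o=pickle.load(open('o11.pkl','rb'));C=cam('wrist',o)
f=lambda x,y:onz(C,(230+x/2.5-.3,y/2.5-.3),.125)
L=[f(261.5,40),f(254,293)];Rr=[f(323.5,42),f(315.5,293)]
print(L,Rr)
for P in (L,Rr): v=P[0]-P[1];print(np.linalg.norm(v),np.degrees(np.arctan2(-v[0],v[1])))
c=np.mean(L+Rr,0);v=np.mean(Rr,0)-np.mean(L,0);print('mid',c,'sep',np.linalg.norm(v),np.degrees(np.arctan2(v[1],v[0])))
# posts
g=lambda x,y:onz(C,(230+x/2.5-.3,y/2.5-.3),.085)
P=[g(70,36),g(80,315),g(536,40),g(513,317)];print(P);v=P[2]-P[0]
print(np.degrees(np.arctan2(-(P[0]-P[1])[0],(P[0]-P[1])[1])),np.degrees(np.arctan2(-(P[2]-P[3])[0],(P[2]-P[3])[1])))
# tip
print('tip',onz(C,(230+212/2.5,460/2.5),o['eef_pos'][2]-.261))
"
```

```text
[array([0.5479, 0.111 , 0.125 ]), array([0.5603, 0.0423, 0.125 ])] [array([0.5652, 0.1139, 0.125 ]), array([0.5786, 0.046 , 0.125 ])]
0.06982157818298135 10.260614522169204
0.06923883830417996 11.142925674137148
mid [0.563  0.0783 0.125 ] sep 0.018063444574263437 10.434224434912574
[array([0.4865, 0.1091, 0.085 ]), array([0.5038, 0.0219, 0.085 ]), array([0.6346, 0.137 , 0.085 ]), array([0.652 , 0.0509, 0.085 ])]
11.223996187381086 11.42630691136744
tip [ 0.5569 -0.0013  0.1694]
```

Call:
arm_command(
  moves=[0,0.02,0,0.005,-0.011,-0.003,1,0,0.03,0,0,0,0,1,0,0.03,0,0,0,0,1,0,0.01,0,0,0,0,1,0,0,0,0,0,0,1,0,0,0,0,0,0,1],
)

```text
clock: 16.48
eef_pos: [0.5443, 0.0799, 0.4275]
tool_rot: [-0.07, 0.706, 0.069, 0.701]
ft_force: [0.4, -0.4, -2.2]
grip_width: 0.0258
```

```bash
python3 -c "
from h import *
go(.563,.0783,.405,11)
print(bot.get_obs()['joint_vel'])"
```

```text
t 16.4833 pos [0.5443 0.0799 0.4275] jaw yaw 11.29718945766217 tilt [-0.0067 -0.0023 -1.    ] q [ 0.1461  0.3371  0.1957  1.4364 -0.0013  1.5197]
rotvec first [ 0.0052 -0.0071  0.001 ] deg [ 0.2974 -0.4049  0.0555] ; shift before rot [ 0.0224 -0.0052  0.0182] ; shift after rot [ 0.0225 -0.0051  0.018 ] grip 0.02578738631673752 F [ 0.408  -0.3631 -2.2118]
[ 0.0254  0.0053 -0.001   0.0023 -0.0021 -0.001 ]
```

Call:
arm_command(
  moves=[0.008,-0.005,0.018,0.005,-0.007,0.001,1,0.005,0,0,0,0,0,1,0,0,0,0,0,0,1,0,0,0,0,0,0,1],
)

```text
clock: 16.82
eef_pos: [0.5639, 0.0764, 0.4135]
tool_rot: [-0.068, 0.704, 0.067, 0.703]
ft_force: [0.4, -0.1, -1.2]
grip_width: 0.025
```

```bash
python3 -c "
from h import *
go(.563,.0783,.405,11)
im=bot.camera('side'); cv2.imwrite('pics/d12.png',im[:,:,::-1])
cv2.imwrite('pics/d12c.png',cv2.resize(im[150:280,250:380,::-1],None,fx=5,fy=5,interpolation=cv2.INTER_CUBIC))
im=bot.camera('wrist'); cv2.imwrite('pics/w12.png',im[:,:,::-1])"
```

```text
t 16.8167 pos [0.5639 0.0764 0.4135] jaw yaw 10.959483411452817 tilt [-0.0012 -0.0023 -1.    ] q [ 0.1351  0.3772  0.2175  1.4126 -0.0021  1.5146]
rotvec first [-0.0007 -0.0016  0.002 ] deg [-0.0404 -0.0902  0.1172] ; shift before rot [ 0.0085  0.0021 -0.0005] ; shift after rot [ 0.0085  0.0021 -0.0005] grip 0.025028306965257617 F [ 0.3625 -0.0542 -1.2118]
```

View pics/d12c.png

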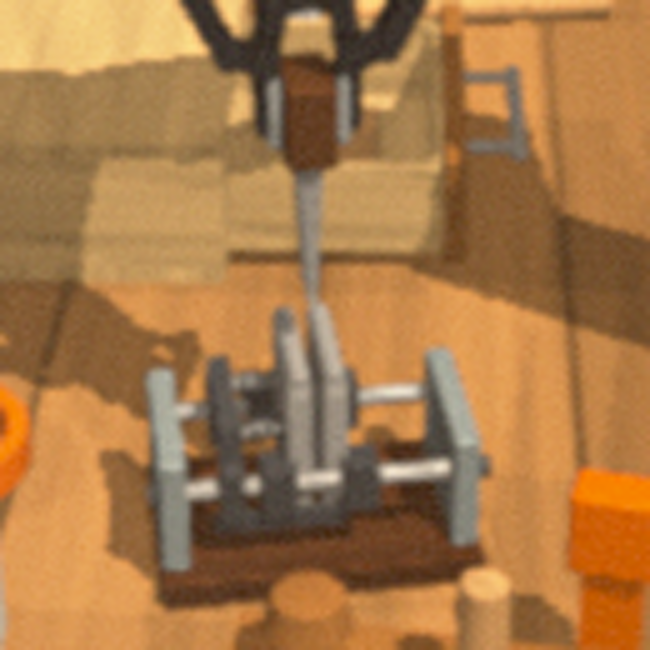

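View pics/w12.png

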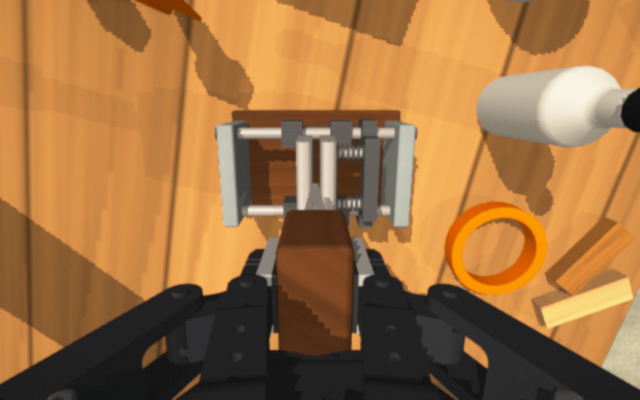

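Call:
arm_command(
  moves=[0.006,0.002,-0.001,0,-0.002,0.002,1,0.008,0,0,0,0,0,1,0.006,0,0,0,0,0,1,0,0,0,0,0,0,1],
)

```text
clock: 17.25
eef_pos: [0.5616, 0.0773, 0.3931]
tool_rot: [-0.067, 0.703, 0.067, 0.705]
ft_force: [-0.8, 0.1, -2.7]
grip_width: 0.0257
```

```bash
python3 -c "
from h import *
go(.563,.0783,.365,11)"
```

```text
t 17.25 pos [0.5616 0.0773 0.3931] jaw yaw 10.870047573183117 tilt [ 0.0023  0.0005 -1.    ] q [0.1367 0.378  0.1659 1.3564 0.0002 1.5177]
rotvec first [-0.0023  0.0023 -0.0001] deg [-0.1299  0.1326 -0.0056] ; shift before rot [0.0281 0.0008 0.0015] ; shift after rot [0.0281 0.0008 0.0015] grip 0.025660326369055842 F [-0.8309  0.0974 -2.6735]
```

Call:
arm_command(
  moves=[0.003,0.001,0.0015,-0.002,0.002,0,1,0.004,0,0,0,0,0,1,0,0,0,0,0,0,1],
)

```text
clock: 17.5
eef_pos: [0.5626, 0.0787, 0.3849]
tool_rot: [-0.068, 0.704, 0.068, 0.703]
ft_force: [0.5, 0.8, -2.1]
grip_width: 0.0254
```

```bash
python3 -c "
from h import *
go(.563,.0783,.365,11)
im=bot.camera('wrist'); 
cv2.imwrite('pics/w13.png',cv2.resize(im[80:260,200:440,::-1],None,fx=3,fy=3,interpolation=cv2.INTER_CUBIC))
im=bot.camera('side'); 
cv2.imwrite('pics/d13.png',cv2.resize(im[150:280,250:380,::-1],None,fx=4,fy=4,interpolation=cv2.INTER_CUBIC))"
```

```text
t 17.5 pos [0.5626 0.0787 0.3849] jaw yaw 11.012082225660748 tilt [-0.001  -0.0001 -1.    ] q [0.1389 0.3852 0.1552 1.3418 0.0001 1.5175]
rotvec first [ 0.0002 -0.001  -0.0001] deg [ 0.0121 -0.0582 -0.0066] ; shift before rot [ 0.0199 -0.0005  0.0004] ; shift after rot [ 0.0199 -0.0005  0.0003] grip 0.02536767011112083 F [ 0.4887  0.7729 -2.1046]
```

View pics/w13.png

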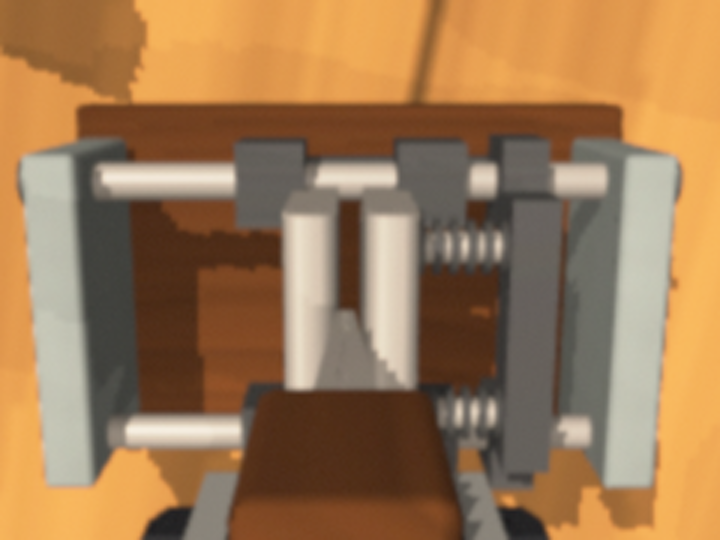

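View pics/d13.png

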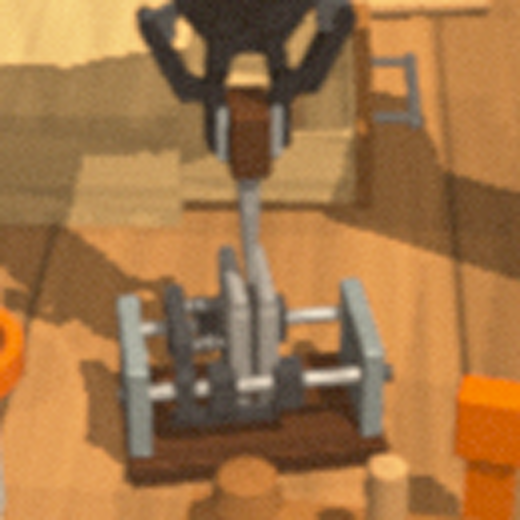

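Call:
arm_command(
  moves=[0.004,0,0,0,-0.001,0,1,0.004,0,0,0,0,0,1,0.004,0,0,0,0,0,1,0,0,0,0,0,0,1],
)

```text
clock: 17.93
eef_pos: [0.5631, 0.0788, 0.3733]
tool_rot: [-0.068, 0.703, 0.068, 0.705]
ft_force: [0.2, -0.7, -3.1]
grip_width: 0.0251
```

```bash
python3 -c "
from h import *
go(.563,.0783,.365,11)"
```

```text
t 17.9333 pos [0.5631 0.0788 0.3733] jaw yaw 11.019559886441204 tilt [ 0.0031  0.0005 -1.    ] q [0.1391 0.3896 0.1315 1.3094 0.0001 1.5176]
rotvec first [0.0003 0.0032 0.0001] deg [0.0196 0.1828 0.0041] ; shift before rot [ 0.0083 -0.0005 -0.0002] ; shift after rot [ 0.0083 -0.0005 -0.0002] grip 0.02511283172611262 F [ 0.1535 -0.6547 -3.1052]
```

Call:
arm_command(
  moves=[0.003,0,0,0,0.003,0,1,0.003,0,0,0,0,0,1],
)

```text
clock: 18.1
eef_pos: [0.5632, 0.0788, 0.3673]
tool_rot: [-0.068, 0.704, 0.068, 0.704]
ft_force: [-1.0, 0.2, -1.5]
grip_width: 0.0251
```

Call:
arm_command(
  moves=[0.003,0,0,0,0,0,1,0.003,0,0,0,0,0,1],
)

```text
clock: 18.27
eef_pos: [0.5633, 0.0788, 0.3607]
tool_rot: [-0.068, 0.703, 0.068, 0.704]
ft_force: [0.4, -0.4, -0.4]
grip_width: 0.0252
```

Call:
arm_command(
  moves=[0.002,0,0,0,0,0,1],
)

```text
clock: 18.35
eef_pos: [0.5633, 0.0788, 0.3583]
tool_rot: [-0.068, 0.703, 0.068, 0.704]
ft_force: [1.3, -0.2, -0.7]
grip_width: 0.0253
```

Call:
arm_command(
  moves=[0.002,0,0,0,0,0,1],
)

```text
clock: 18.43
eef_pos: [0.5634, 0.0788, 0.3564]
tool_rot: [-0.068, 0.703, 0.068, 0.704]
ft_force: [-1.2, -0.4, 4.1]
grip_width: 0.0257
```

Call:
arm_command(
  moves=[0.002,0,0,0,0,0,1],
)

```text
clock: 18.52
eef_pos: [0.5637, 0.0789, 0.3552]
tool_rot: [-0.068, 0.703, 0.068, 0.705]
ft_force: [-0.2, 0.7, 4.1]
grip_width: 0.0256
```

Call:
arm_command(
  moves=[0.003,0,0,0,0,0,1,0.003,0,0,0,0,0,1],
)

```text
clock: 18.68
eef_pos: [0.5645, 0.079, 0.3516]
tool_rot: [-0.068, 0.701, 0.068, 0.707]
ft_force: [-1.3, 0.7, 5.1]
grip_width: 0.0253
```

Call:
arm_command(
  moves=[0.003,0,0,0,0,0,1,0.003,0,0,0,0,0,1],
)

```text
clock: 18.85
eef_pos: [0.5654, 0.0792, 0.3485]
tool_rot: [-0.068, 0.698, 0.068, 0.71]
ft_force: [-1.3, 0.1, 6.9]
grip_width: 0.0251
```

```bash
python3 -c "
from h import *
go(.5637,.0789,.3397,11)"
```

```text
t 18.85 pos [0.5654 0.0792 0.3485] jaw yaw 11.020730334656598 tilt [ 0.016   0.0023 -0.9999] q [0.1391 0.4018 0.0839 1.2367 0.0001 1.5176]
rotvec first [0.0004 0.0162 0.0008] deg [0.0204 0.926  0.0434] ; shift before rot [ 0.0088  0.0001 -0.0019] ; shift after rot [ 0.0088  0.0001 -0.0018] grip 0.02514739291113893 F [-1.2767  0.0862  6.9406]
```

Call:
arm_command(
  moves=[0.002,0,-0.001,0,0.016,0.001,1,0.002,0,-0.001,0,0.006,0,1],
)

```text
clock: 19.02
eef_pos: [0.5649, 0.079, 0.3481]
tool_rot: [-0.068, 0.703, 0.068, 0.705]
ft_force: [-0.7, 0.6, 7.7]
grip_width: 0.0255
```

```bash
python3 -c "
from h import *
go(.5637,.0789,.3397,11)"
```

```text
t 19.0167 pos [0.5649 0.079  0.3481] jaw yaw 11.021004202876659 tilt [ 0.0033  0.0003 -1.    ] q [ 0.1389  0.4068  0.0905  1.2511 -0.0002  1.5174]
rotvec first [0.0004 0.0033 0.0004] deg [0.021  0.187  0.0215] ; shift before rot [ 0.0084  0.0002 -0.0013] ; shift after rot [ 0.0084  0.0002 -0.0012] grip 0.02553024089145212 F [-0.7386  0.5516  7.6941]
```

```bash
python3 -c "
from h import *
import pickle
o=bot.get_obs();pickle.dump(o,open('o14.pkl','wb'))
im=bot.camera('wrist');cv2.imwrite('pics/w14.png',im[:,:,::-1])
cv2.imwrite('pics/w14c.png',cv2.resize(im[80:260,220:420,::-1],None,fx=4,fy=3.3,interpolation=cv2.INTER_CUBIC))
im=bot.camera('side');cv2.imwrite('pics/d14.png',im[:,:,::-1]) 
cv2.imwrite('pics/d14c.png',cv2.resize(im[150:280,250:380,::-1],None,fx=4.6,fy=4.6,interpolation=cv2.INTER_CUBIC))
print(bot.get_obs()['ft_force'],bot.get_obs()['eef_pos'])"
```

```text
[-0.2502 -0.424   5.5543] [0.5649 0.079  0.3481]
```

View pics/w14c.png

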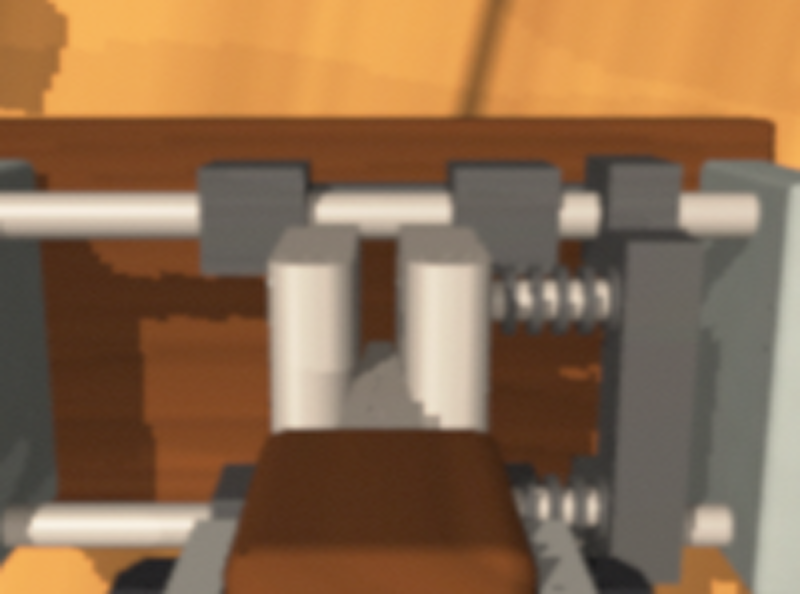

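View pics/d14c.png

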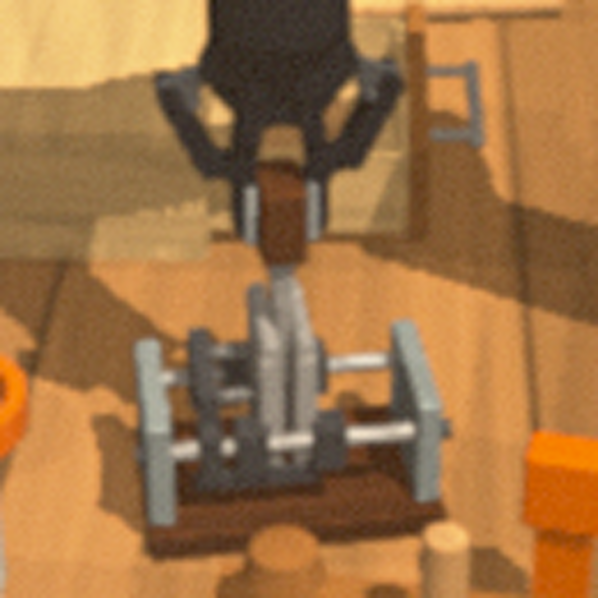

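```bash
python3 -c "
import cv2,numpy as np
for n,r in (('w12',150),('w12',160),('w14',163),('w14',172),('w14',180)):
    g=cv2.imread(f'pics/{n}.png').astype(int)
    print(n,r);print([(x,int(g[r,x].mean())) for x in range(282,346)])
"
```

```text
w12 150
[(282, 63), (283, 64), (284, 61), (285, 54), (286, 52), (287, 52), (288, 52), (289, 52), (290, 57), (291, 61), (292, 62), (293, 64), (294, 66), (295, 95), (296, 146), (297, 176), (298, 194), (299, 208), (300, 217), (301, 216), (302, 212), (303, 208), (304, 204), (305, 201), (306, 195), (307, 188), (308, 170), (309, 151), (310, 130), (311, 106), (312, 79), (313, 57), (314, 47), (315, 45), (316, 47), (317, 47), (318, 53), (319, 75), (320, 115), (321, 153), (322, 176), (323, 193), (324, 206), (325, 216), (326, 216), (327, 212), (328, 209), (329, 206), (330, 202), (331, 198), (332, 190), (333, 174), (334, 153), (335, 130), (336, 101), (337, 73), (338, 74), (339, 99), (340, 111), (341, 110), (342, 107), (343, 106), (344, 119), (345, 145)]
w12 160
[(282, 53), (283, 51), (284, 50), (285, 52), (286, 50), (287, 59), (288, 62), (289, 62), (290, 61), (291, 61), (292, 56), (293, 52), (294, 54), (295, 88), (296, 143), (297, 174), (298, 192), (299, 208), (300, 216), (301, 216), (302, 213), (303, 208), (304, 204), (305, 201), (306, 197), (307, 187), (308, 172), (309, 152), (310, 131), (311,
[... 1969 characters left out ...]
86, 87), (287, 119), (288, 159), (289, 182), (290, 196), (291, 208), (292, 219), (293, 224), (294, 221), (295, 215), (296, 213), (297, 210), (298, 206), (299, 204), (300, 201), (301, 199), (302, 191), (303, 178), (304, 162), (305, 145), (306, 129), (307, 109), (308, 87), (309, 69), (310, 58), (311, 50), (312, 51), (313, 49), (314, 50), (315, 49), (316, 50), (317, 51), (318, 59), (319, 82), (320, 100), (321, 130), (322, 159), (323, 177), (324, 189), (325, 203), (326, 214), (327, 220), (328, 221), (329, 218), (330, 214), (331, 212), (332, 210), (333, 208), (334, 204), (335, 203), (336, 200), (337, 188), (338, 172), (339, 154), (340, 138), (341, 115), (342, 82), (343, 57), (344, 51), (345, 49)]
```

```bash
python3 -c "
from h import *
import pickle
o=dict(eef_pos=np.array([.5639,.0764,.4135]),tool_rot=R.from_euler('x',0).as_quat())
p,M=tgt(.5639,.0764,.4135,10.96);M=M@R.from_rotvec([.0007,.0016,-.002]).as_matrix().T if 0 else M
o['tool_rot']=R.from_matrix(M).as_quat()
for oo,r,a,b in ((o,155,303,328.0),(pickle.load(open('o14.pkl','rb')),172,296,331.0)):
    C=cam('wrist',oo);A=onz(C,(a,r),.124);B=onz(C,(b,r),.124);print(A,B,np.linalg.norm(A-B)-.012)
"
```

```text
[0.5498 0.1024 0.124 ] [0.5678 0.1059 0.124 ] 0.006322125652426784
[0.5499 0.1046 0.124 ] [0.5689 0.1083 0.124 ] 0.007404540863596449
```

Call:
arm_command(
  moves=[0.003,0,-0.001,0,0.006,0,1,0.003,0,-0.0005,0,0.006,0,1],
)

```text
clock: 19.28
eef_pos: [0.565, 0.079, 0.3464]
tool_rot: [-0.068, 0.703, 0.068, 0.705]
ft_force: [0.1, -0.4, 8.1]
grip_width: 0.0255
```

```bash
python3 -c "
from h import *
go(.5637,.0789,.3397,11)"
```

```text
t 19.2833 pos [0.565  0.079  0.3464] jaw yaw 11.029516070478367 tilt [ 0.0019 -0.0003 -1.    ] q [ 0.1391  0.4086  0.0887  1.2491 -0.0006  1.5174]
rotvec first [0.0005 0.0018 0.0007] deg [0.0295 0.105  0.0397] ; shift before rot [ 0.0067  0.0001 -0.0013] ; shift after rot [ 0.0067  0.0001 -0.0013] grip 0.025501878322615003 F [ 0.1321 -0.4184  8.1092]
```

Call:
arm_command(
  moves=[0.004,0,-0.0005,0,0.005,0,1,0.004,0,-0.0005,0,0.005,0,1],
)

```text
clock: 19.45
eef_pos: [0.5655, 0.0791, 0.343]
tool_rot: [-0.068, 0.703, 0.068, 0.705]
ft_force: [-0.8, 0.2, 8.5]
grip_width: 0.0254
```

```bash
python3 -c "
from h import *
go(.5637,.0789,.3397,11)"
```

```text
t 19.45 pos [0.5655 0.0791 0.343 ] jaw yaw 11.030253393882067 tilt [ 0.0024 -0.0007 -1.    ] q [ 0.1392  0.4116  0.0841  1.241  -0.001   1.5174]
rotvec first [0.0005 0.0022 0.0011] deg [0.0302 0.1262 0.063 ] ; shift before rot [ 0.0033  0.0002 -0.0018] ; shift after rot [ 0.0033  0.0002 -0.0018] grip 0.02544146202906526 F [-0.7889  0.1731  8.5122]
```

Call:
arm_command(
  moves=[0.004,0,-0.0005,0,0.006,0.001,1],
)

```text
clock: 19.53
eef_pos: [0.5658, 0.0791, 0.3414]
tool_rot: [-0.068, 0.703, 0.068, 0.704]
ft_force: [-0.3, -0.0, 9.9]
grip_width: 0.0252
```

```bash
cat > meas.py <<'E'
from h import *
import sys
go(.5637,.0789,.3397,11)
o=bot.get_obs();im=bot.camera('wrist');cv2.imwrite(sys.argv[1],im[:,:,::-1]);C=cam('wrist',o)
from scipy.optimize import minimize_scalar
for r in (165,172,178):
    g=im[r-1:r+2].astype(float).mean((0,2));x=np.arange(640)
    def rises(t,up,lo=275,hi=352):
        out=[]
        for i in range(lo,hi):
            a,b=g[i],g[i+1]
            if (up and a<t<=b) or (not up and a>=t>b): out.append(i+(t-a)/(b-a))
        return out
    for t in (165,180): 
        u=rises(t,True);d=rises(t,False)
        print(r,t,'up',np.round(u,2),'down',np.round(d,2))
        for q in (u,d):
            if len(q)==2:
                m=np.mean(q);print('   gap',np.linalg.norm(onz(C,(q[0],r),.124)-onz(C,(q[1],r),.124))-.012)
E
python3 meas.py pics/w15.png
```

```text
t 19.5333 pos [0.5658 0.0791 0.3414] jaw yaw 11.032087385778283 tilt [ 0.0017 -0.0002 -1.    ] q [ 0.139   0.4134  0.0825  1.2383 -0.0005  1.5172]
rotvec first [0.0006 0.0016 0.0005] deg [0.0321 0.0945 0.0312] ; shift before rot [ 0.0017  0.0002 -0.0021] ; shift after rot [ 0.0017  0.0002 -0.0021] grip 0.0252461438513973 F [-0.29   -0.0057  9.9195]
165 165 up [286.27 323.28] down [302.66 340.24]
   gap 0.007703801498292747
   gap 0.008008454000590342
165 180 up [286.92 324.2 ] down [301.62 339.29]
   gap 0.007849686994811554
   gap 0.008052466700202876
172 165 up [286.47 323.19 351.5 ] down [302.73 340.08]
   gap 0.007990256053862818
172 180 up [287.05 324.13] down [301.73 339.16]
   gap 0.007841167702145803
   gap 0.008032085824915644
178 165 up [286.49 323.2 ] down [302.78 340.01]
   gap 0.007734533338542862
   gap 0.008009071620299353
178 180 up [287.12 324.13] down [301.77 339.06]
   gap 0.00789793286652811
   gap 0.008042230723904614
```

Call:
arm_command(
  moves=[0.004,0,-0.0005,0,0.005,0,1],
)

```text
clock: 19.67
eef_pos: [0.5663, 0.0791, 0.3397]
tool_rot: [-0.068, 0.703, 0.068, 0.705]
ft_force: [-1.1, -0.0, 10.2]
grip_width: 0.0254
```

```bash
python3 meas.py pics/w16.png
```

```text
t 19.6667 pos [0.5663 0.0791 0.3397] jaw yaw 11.031786119759605 tilt [ 0.0024 -0.0002 -1.    ] q [ 0.139   0.415   0.0806  1.234  -0.0006  1.5172]
rotvec first [0.0006 0.0023 0.0007] deg [0.0317 0.1331 0.0396] ; shift before rot [ 0.      0.0003 -0.0026] ; shift after rot [ 0.      0.0003 -0.0026] grip 0.025415496113442463 F [-1.0765 -0.0145 10.2198]
165 165 up [285.63 323.5 ] down [302.4  340.65]
   gap 0.00798350983077339
   gap 0.008185025451832348
165 180 up [286.35 324.47] down [301.33 339.71]
   gap 0.008117120048830188
   gap 0.008253385736644522
172 165 up [285.96 323.44 350.63] down [302.46 340.51]
   gap 0.008184886075852889
172 180 up [286.68 324.37 350.92] down [301.4  339.58]
   gap 0.008254292279817735
178 165 up [286.02 323.43] down [302.49 340.42]
   gap 0.007932734149084176
   gap 0.008209655468303014
178 180 up [286.8  324.35] down [301.48 339.51]
   gap 0.008005263434581165
   gap 0.008264266844303092
```

Call:
arm_command(
  moves=[0.0005,0,0,0,0.002,0,1,0,0,0,0,0,0,1,0,0,0,0,0,0,1],
)

```text
clock: 19.97
eef_pos: [0.5664, 0.0792, 0.3394]
tool_rot: [-0.068, 0.703, 0.068, 0.705]
ft_force: [-0.9, -1.1, 1.0]
grip_width: 0.0252
```

```bash
python3 meas.py pics/w17.png; python3 -c "
from h import *
for n in ('w12','w14'):
  g=cv2.imread(f'pics/{n}.png')
o=bot.get_obs();print(o['ft_force'],o['eef_pos'],o['joint_vel'])"
```

```text
t 19.9667 pos [0.5664 0.0792 0.3394] jaw yaw 11.032476774882722 tilt [ 0.002  -0.0004 -1.    ] q [ 0.139   0.4156  0.0807  1.2339 -0.0007  1.5172]
rotvec first [0.0006 0.0019 0.0008] deg [0.0324 0.1096 0.0451] ; shift before rot [-0.0003  0.0003 -0.0027] ; shift after rot [-0.0003  0.0003 -0.0027] grip 0.025183224676615552 F [-0.9203 -1.058   1.0061]
165 165 up [285.59 323.57] down [302.36 340.72]
   gap 0.008005140222544511
   gap 0.008205389639375917
165 180 up [286.27 324.54] down [301.28 339.78]
   gap 0.008159104133495763
   gap 0.008281640228926693
172 165 up [285.73 323.52 350.62] down [302.4  340.65]
   gap 0.008251236414166523
172 180 up [286.46 324.49 350.92] down [301.38 339.68]
   gap 0.00828383049996037
178 165 up [285.99 323.47] down [302.47 340.52]
   gap 0.007931941815330006
   gap 0.008238261151621774
178 180 up [286.7 324.4] down [301.45 339.58]
   gap 0.008050423729870245
   gap 0.008280461399386242
[-0.5869  0.5366  1.0057] [0.5664 0.0791 0.3394] [-0.0009  0.0014  0.0022  0.0007 -0.0008  0.0017]
```

```bash
python3 -c "
from h import *
im=bot.camera('side');cv2.imwrite('pics/d18c.png',cv2.resize(im[120:320,220:460,::-1],None,fx=3,fy=3,interpolation=cv2.INTER_CUBIC))
print(bot.get_obs()['ft_force'],bot.get_obs()['eef_pos'])"
```

```text
[ 0.2198 -0.205   1.3938] [0.5664 0.0791 0.3394]
```

View pics/d18c.png

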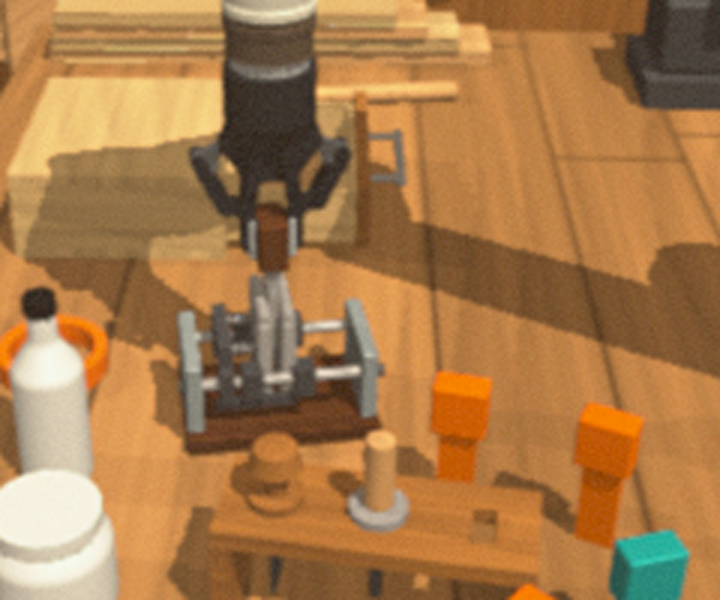

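View pics/w17.png

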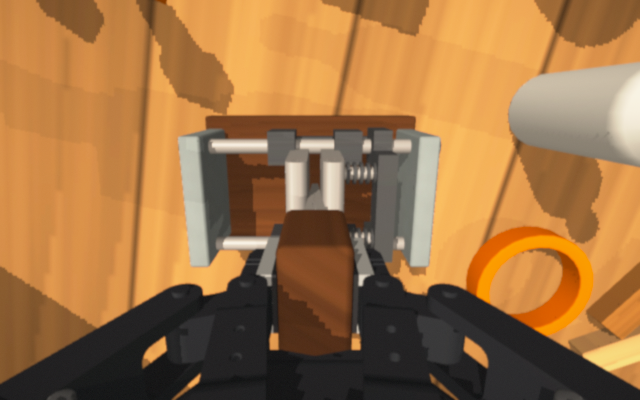

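The side crop shows the gauge upright at (272,240), with its blade between the cheeks. The wrist view shows the grip square in the fingers at (315,280), and the other things sit where they were. The pose is steady, so I am handing in.

```bash
python3 -c "
from h import *
print(bot.job_done());o=bot.get_obs();print(o['clock'],o['eef_pos'],o['ft_force'],o['grip_width'])"
```

```text
the job is handed in; nothing more can be done
None
the job is handed in; nothing more can be done
```

Both parts of the job are done and handed in at about 20 s. The offcut is in the drawer, and the gauge is held upright in the clamp gap with the sprung cheek back by about 1.8–2.0 mm.

- **Offcut:** I lifted it off the clamp and set it on the drawer floor, touching down with about 4 N. A wrist picture after release showed it lying flat there.
- **Gauge:** I took the dark block-grip gauge from the rack's end slot and lowered it between the cheeks. It began to bite at TCP height 0.3575 m, and I stopped at 0.3394 m.
- **Depth:** From the travel since the bite and the blade's taper, the push-back is about 2.0 mm. In the wrist pictures the gap went from about 6.3 to 8.1–8.3 mm, so about 1.8–1.9 mm. The two agree to about 0.2 mm.
- **Drag:** On the last push the wrist read 10.2 N, or about 11.5 N once the gauge's weight is added. That is a little above the 8–10 N expected at 2 mm, while both depth checks say about 2 mm.
- **Last state:** The arm was at rest and tilted about 0.1°, with the fingers 25 mm apart on the grip and about 1 N at the wrist.
- **Surroundings:** The last side and wrist pictures showed nothing else in view disturbed. I did not look inside the drawer again at the very end.

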